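# Turn a brake lining over against the inspection plate

## Task

Turn the brake lining over onto the steel inspection plate without picking it up: push it with the fingertips up against the plate's near edge, tip it up on that edge and over, so that it lies friction side up on the plate. Then push it along the plate until its long edge sits square against the fence, and move clear. Do not lift or carry the lining, and leave the bearing, the tie bolt and the tin where they stand.

Things in the scene. Friction and masses are not known exactly. Their poses are not given: they have to be found in the camera images.
- lining: loose brake lining, 0.27 to 0.53 kg, friction side down: steel back plate 66 (its x) x 110 (its y) x 5 mm, corners notched 8 x 8 mm, over a dark friction block 46 x 92 x 12 mm, so it overhangs the block 10 mm at both long edges, 12 mm above the bench. Origin: centre of the friction face; z points from there to the back plate (z 12 to 17 mm): up at the start, down when turned. Its +x side faces the plate
- plate: fixed steel inspection plate on the bench, 120 (its x) x 280 (its y) x 15 mm thick: its near edge is a 15 mm step that stops the back plate of a lining sliding on the bench. The lining lies before that edge, its long edges parallel to it within 0.35 rad. x points from the robot's side to the fence. Origin: centre of its underside
- plate_edge (a point): middle of the plate's near top edge, 60 mm from the plate's centre along its -x, 15 mm above the bench; the edge runs along the plate's y. Pressed against this step with 5 to 10 N on its other long edge, the lining stays put while fingertips that keep pressing and rise round the step drag that edge up by friction; it tips over of itself a little past upright
- fence_face (a point): foot of the fence's face, in the middle of its length, on the plate's top, 46 mm from the plate's centre along its +x and 106 mm from the near edge. The fence is an aluminium strip along the plate's far long edge, 14 mm wide, 16 mm high above the plate's top; its face runs along the plate's y and looks to its -x
- corner1 (a point): corner of the lining's back plate, mid-thickness, at x -33, y -47, z 14.5 mm of the lining (the end of a long edge, beside the notch)
- corner2 (a point): corner of the lining's back plate, mid-thickness, at x -33, y +47, z 14.5 mm of the lining (the end of a long edge, beside the notch)
- corner3 (a point): corner of the lining's back plate, mid-thickness, at x +33, y -47, z 14.5 mm of the lining (the end of a long edge, beside the notch)
- corner4 (a point): corner of the lining's back plate, mid-thickness, at x +33, y +47, z 14.5 mm of the lining (the end of a long edge, beside the notch)
- bearing: bystander: loose steel bearing cup, a ring 72 mm across and 22 mm high standing on the bench beside the plate, to its +y side; origin at the centre of its underside
- tie_bolt: bystander: loose steel bolt standing on its head (25 mm across, 10 mm high), shank 12 mm, 85 mm high in all, on the bench to the -y side of the plate; origin at the centre of its underside
- tin: bystander: closed blue paint tin, 96 mm across, 105 mm high, on the bench to the -y side of the plate; origin at the centre of its underside
There are look-alikes about, which are no part of the job. Leave any green or orange look-alike of the lining alone.

How it is judged:
By the outcome, as a careful person would: the job done as asked, in the order asked, and still so for the second after the job is handed in, with the robot touching nothing.
It also fails if it takes over 64 s, if anything falls off the work surface, if the arm or the gripper's body presses on something with over 40 N, if the wrist force passes 120 N, or if a joint passes its speed limit or range.

## Robot

A 6-joint arm with a two-finger parallel gripper is mounted at the origin on the work surface. World frame = base frame: x ahead of the robot, y to its left, z up, the work surface at z = 0. Lengths are in m, angles in rad, forces in N, time in s.
With the tool pointing down it reaches from about 0.275 to 0.85 m from the base axis. Payload 5.2 kg.
Tool frame: the origin (TCP) lies between the finger pads; the fingertips stand 11 mm ahead of it and the grasp point (between the pads) lies 8 mm behind it; y points along the fingers, z is the direction in which the jaws open and shut, and the axes are right-handed (so a half turn about y gives the same grasp; the last joint's range is limited). The gripper opens to 85 mm and grips with 20 to 120 N. Pads are 22 mm wide; open, the fingers measure 114 mm over their backs; the gripper's body (76 mm by 85 mm) begins 54 mm behind the grasp point. The pads swing forward as they close: fully open they stand 13 mm farther back than shut.
Start: joints at [-1.346, 0.259, 1.535, -0, 1.348, -0.203], TCP at [0.228, -0.5, 0.242] pointing down, gripper open.
Joint ranges: [-3.14, 3.14], [-0.91, 2.08], [0.19, 2.58], [-1.22, 4.36], [0.22, 2.71], [-3.12, 3.12]. Speed limits (rad/s): [2.57, 2.57, 3.14, 3.14, 3.14, 3.14].

## Interface

Orientations are given as [roll, pitch, yaw] about the fixed x, y, z axes, in that order (R = Rz(yaw) Ry(pitch) Rx(roll)).
In Python, from rig import get_state, snapshot, get_calibration, finish_job gives the robot as it stands. The module is installed in compiled form; this text tells all that it offers.
- The arm moves only by the tool move_arm, never from a script. Its argument "targets" is a list of rows, each an object with "angular": the turn, a rotation vector about the tool's x, y, z in rad, a list of three; "slide": the shift along the tool's x, y, z in cm, a list of three; "fingers": the opening, from 0 (shut) to 1 (fully open). In form: [{"angular": [rx, ry, rz], "slide": [x, y, z], "fingers": fingers}, ...]. A call has 1 to 12 rows; each row is the pose to reach, as a shift and turn from the pose commanded when the call began, along the tool's axes at that moment; what a row does not reach only later rows make up. A row lasts 1/12 s, in which the tool goes at most 41.7 mm and 7.16 degrees, less where a joint would pass 70% of its speed; a pose out of reach is approached as far as the arm can. A call with a gripper value outside its range is refused whole. The fingers move at their own pace and stop on an object; the grip force is fixed at half the most. Time passes only in rows, so rows that repeat a pose let the fingers close. It gives the time, the measured TCP pose, the force and the opening at its end, in the units of the state.
- get_state(): the state, without advancing time (a new reading comes with each control period).
- snapshot(name): name is "side" or "top"; returns the picture (384x512x3 uint8, red, green, blue); there is no depth.
- get_calibration(name): a dict with "fx", "fy", "cx", "cy" (pixels), "camera_from_world" (4x4, takes a point from world to camera coordinates). Camera axes: x right, y down, z forward; pixel columns grow to the right and rows downward; lengths in m; the calibration is good to about 2 mm. A picture is of the moment at which its call begins. get_calibration takes no time and is no camera call.
- finish_job(): hands the job in, once; it reports no verdict.
The state is a dict: "clock": time; "joints": joint angles; "joint_vel": joint speeds; "joint_efforts": joint torques, N m; "ee_pos": TCP position; "orientation": TCP orientation; "ft_force": force on the tool from outside, world axes, zero at the start; "wrist_torque": the same for the moment, N m; "width": opening from 0.0 (shut) to 1.0 (fully open).
Only numpy, scipy, OpenCV 4.12 (cv2) and the standard library are available. Lean on these libraries where they do the work, as an engineer would, in place of code of your own. Each camera call takes 0.05 s, during which the arm holds its last target.

## Working session

There is one attempt and no reset: what is moved stays moved. The work goes in short steps, Python scripts to look and compute and a tool call to move; the robot and the scene stay as the last step left them, time stands still between calls to the robot, and variables do not carry over. Pictures are saved under pics/ and viewed, and the job is handed in when it is done.

Besides the shell and the picture viewer there is one more tool, called in YAML: its name, and indented under it one key for each argument. move_arm: Moves the arm, as the interface text tells. Its arguments: {"type":"object","properties":{"targets":{"type":"array","items":{"type":"object","properties":{"angular":{"type":"array","items":{"type":"number"}},"slide":{"type":"array","items":{"type":"number"}},"fingers":{"type":"number"}}}}},"required":["targets"]}

```bash
mkdir -p pics; python3 - <<'E'
from rig import *
import cv2
for n in("side","top"):
    im=snapshot(n); cv2.imwrite(f"pics/{n}0.png",im[:,:,::-1]); c=get_calibration(n); print(n,c)
print(get_state())
E
```

```text
side {'fx': 378.6005693995979, 'fy': 378.6005693995979, 'cx': 249.64024485575572, 'cy': 190.88812825324823, 'camera_from_world': array([[ 0.99101086, -0.13365253,  0.00587179, -0.52661587],
       [-0.07848197, -0.61635436, -0.78354827,  0.09944169],
       [ 0.10834231,  0.77604401, -0.62130318,  0.83555743],
       [ 0.        ,  0.        ,  0.        ,  1.        ]])}
top {'fx': 465.5273065082689, 'fy': 465.5273065082689, 'cx': 264.978446541614, 'cy': 197.02168048611725, 'camera_from_world': array([[ 0.01031364, -0.99959173,  0.02664587, -0.01317487],
       [-0.98061983, -0.01532449, -0.19532   ,  0.56659983],
       [ 0.19564859, -0.024115  , -0.98037753,  1.14622776],
       [ 0.        ,  0.        ,  0.        ,  1.        ]])}
{'clock': 0.1, 'joints': array([-1.34583605e+00,  2.59288917e-01,  1.53597995e+00,  1.97435750e-05,
        1.34798507e+00, -2.02835123e-01]), 'joint_vel': array([ 1.42532783e-03,  1.99228201e-04, -6.65030847e-04, -1.06235115e-03,
        7.53439954e-06, -7.44022336e-04]), 'joint_efforts': array([ 3.33297474e-03, -4.46967137e+01, -2.91248041e+01, -1.06146094e-04,
        6.08639020e-03,  6.85753184e-05]), 'ee_pos': array([ 0.22808328, -0.4999813 ,  0.24154516]), 'orientation': array([-1.57241968e+00,  3.53514241e-04, -2.71380192e+00]), 'ft_force': array([0.60135742, 0.23900742, 0.60611177]), 'wrist_torque': array([-0.02989597,  0.00464668,  0.0230612 ]), 'width': 0.9994058532429972}
```

View pics/side0.png

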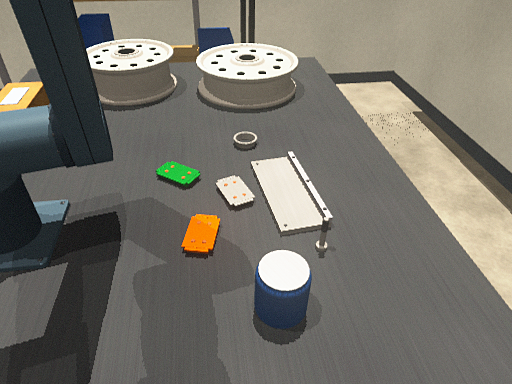

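View pics/top0.png

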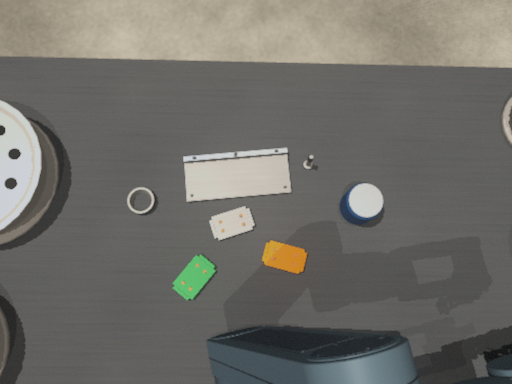

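Side: white lining near (235,191), plate near (290,192), and green and orange look-alikes at (178,173) and (201,233). Top: lining near (232,223), plate near (238,176), bearing (141,201), bolt (309,163) and tin (363,204). I'll enlarge the top view to pick corners.

```bash
python3 - <<'E'
import cv2
im=cv2.imread("pics/top0.png")
cv2.imwrite("pics/topz.png",cv2.resize(im[140:250,170:305],None,fx=5.4,fy=5.4,interpolation=cv2.INTER_CUBIC))
im=cv2.imread("pics/side0.png")
cv2.imwrite("pics/sidez.png",cv2.resize(im[145:245,205:340],None,fx=5.4,fy=5.4,interpolation=cv2.INTER_CUBIC))
E
```

```text
(no output)
```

View pics/topz.png

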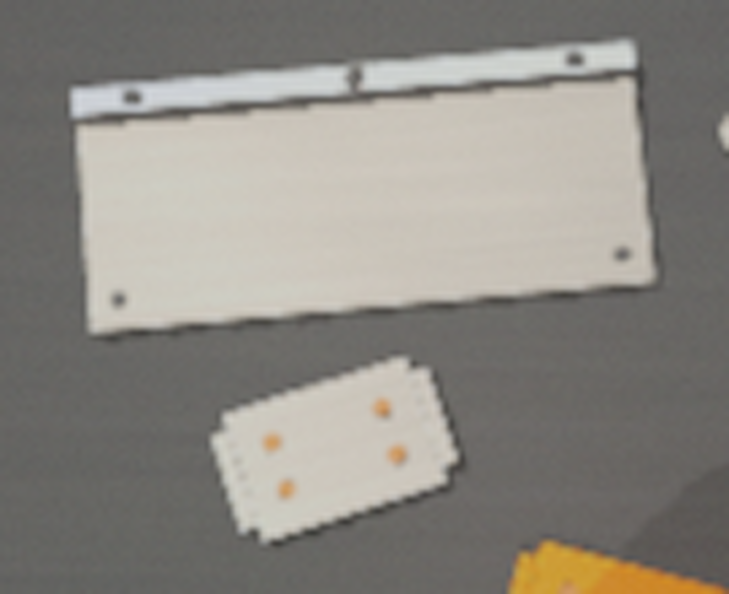

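View pics/sidez.png

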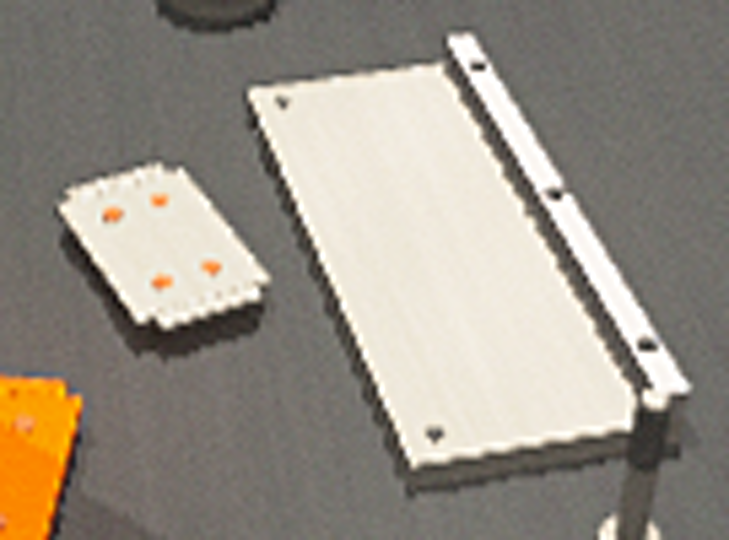

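```bash
cat > h.py <<'E'
import numpy as np, cv2
from rig import *
from scipy.optimize import least_squares
def proj(n,P):
    c=get_calibration(n); T=c["camera_from_world"]; q=np.atleast_2d(P)@T[:3,:3].T+T[:3,3]
    return np.c_[c["fx"]*q[:,0]/q[:,2]+c["cx"], c["fy"]*q[:,1]/q[:,2]+c["cy"]]
def onz(n,uv,z):
    c=get_calibration(n); T=c["camera_from_world"]; R=T[:3,:3]; o=-R.T@T[:3,3]
    d=np.c_[(np.atleast_2d(uv)-[c["cx"],c["cy"]])/[c["fx"],c["fy"]],np.ones(len(np.atleast_2d(uv)))]@R
    return o+d*((z-o[2])/d[:,2])[:,None]
E
python3 - <<'E'
from h import *
Z=5.4
t=lambda L:(np.array(L)+.5)/Z-.5+[170,140]
s=lambda L:(np.array(L)+.5)/Z-.5+[205,145]
pe=onz("top",t([(90,333),(655,284)]),.015); fe=onz("top",t([(72,120),(637,75)]),.031)
print("plate near",pe,"fence near top",fe)
pes=onz("side",s([(248,90),(412,466)]),.015);print("side",pes)
for nm,p in(("top",pe),("side",pes)):
    d=p[0]-p[1];print(nm,"len",np.linalg.norm(d),"yaw",np.arctan2(-d[0],d[1]),"mid",p.mean(0))
d=fe[0]-fe[1];print("fence len",np.linalg.norm(d),np.arctan2(-d[0],d[1]),fe.mean(0))
l=onz("top",t([(265,543),(447,484),(225,414),(405,358)]),.017)
print("lining top",l,l.mean(0)); 
ls=onz("side",s([(62,208),(135,320),(182,170),(268,278)]),.017);print(ls,ls.mean(0))
for q in(l,ls):
    for a,b in((0,1),(2,3)):
        d=q[a]-q[b];print(np.linalg.norm(d),np.arctan2(-d[0],d[1]))
    print(np.linalg.norm(q[0]-q[2]),np.linalg.norm(q[1]-q[3]))
E
```

```text
plate near [[ 0.56017555  0.20212994  0.015     ]
 [ 0.58923003 -0.07622646  0.015     ]] fence near top [[ 0.66396864  0.21325044  0.031     ]
 [ 0.6921473  -0.06599763  0.031     ]]
side [[ 0.56119349  0.20349014  0.015     ]
 [ 0.59039007 -0.07546416  0.015     ]]
top len 0.2798686264762295 yaw 0.10400210467721471 mid [0.57470279 0.06295174 0.015     ]
side len 0.28047805465935666 yaw 0.10428468143165295 mid [0.57579178 0.06401299 0.015     ]
fence len 0.2806662070098125 0.10056863901418454 [0.67805797 0.0736264  0.031     ]
lining top [[0.45773142 0.11305451 0.017     ]
 [0.48765102 0.02547771 0.017     ]
 [0.52055478 0.13442507 0.017     ]
 [0.54966811 0.04709053 0.017     ]] [0.50390133 0.08001195 0.017     ]
[[0.46042935 0.11318419 0.017     ]
 [0.48698397 0.02775823 0.017     ]
 [0.51981817 0.13619617 0.017     ]
 [0.54920791 0.04928814 0.017     ]] [0.50410985 0.08160668 0.017     ]
0.09254663013980978 0.329206362362077
0.09205926803352404 0.32176927464767424
0.06635868773899348 0.06567521748830023
0.08945804232586102 0.3013804900463957
0.09174291227668369 0.32609767075104173
0.06369131453990036 0.06584341766025441
```

```bash
cat >> h.py <<'E'
from scipy.spatial.transform import Rotation as Ro
import json,os
PY=0.1035; E0=np.array([.5752,.0635,0]); ex=np.array([np.cos(PY),np.sin(PY),0]); ey=np.array([-np.sin(PY),np.cos(PY),0]); ez=np.array([0,0,1.])
def toplate(p): d=np.asarray(p)-E0; return np.array([d@ex,d@ey,d[2]])
TIP=0.011; HW=0.011
def pose(px,py,z,a):
    """tool pose with tip-centre at plate frame (px,py,z); a=deg finger leaning forward from down"""
    a=np.radians(a); y=np.cos(a)*-ez+np.sin(a)*ex; zt=-ey  ; x=np.cross(y,zt)
    R=np.c_[x,y,zt]; tip=E0+px*ex+py*ey+z*ez
    return tip-TIP*y,R
def loadcmd():
    if os.path.exists("cmd.json"):
        d=json.load(open("cmd.json")); return np.array(d["p"]),np.array(d["R"])
    s=get_state(); return s["ee_pos"],Ro.from_euler("xyz",s["orientation"]).as_matrix()
def rel(P,R,base=None):
    p0,R0=base or loadcmd()
    return (R0.T@(P-p0)*100).round(2).tolist(), Ro.from_matrix(R0.T@R).as_rotvec().round(3).tolist()
def setcmd(slide,ang):
    p0,R0=loadcmd(); p=p0+R0@np.array(slide)/100; R=R0@Ro.from_rotvec(ang).as_matrix()
    json.dump(dict(p=p.tolist(),R=R.tolist()),open("cmd.json","w"))
def st():
    s=get_state(); R=Ro.from_euler("xyz",s["orientation"]).as_matrix(); y=R[:,1]
    tip=toplate(s["ee_pos"]+TIP*y); f=s["ft_force"]
    print("t %.2f tip(plate,mm) %s lean %.1f F(plate) %s w %.2f"%(s["clock"],(tip*1000).round(1),np.degrees(np.arctan2(y@ex,-y[2])),np.round([f@ex,f@ey,f[2]],1),s["width"]), "z.ey %.3f"%(R[:,2]@ey), "j",s["joints"].round(2))
E
python3 - <<'E'
from h import *
o=onz("top",[(264,243),(268,241),(308,247),(304,272),(262,261),(175,280),(205,256),(214,268),(188,300)],.017)
for p in o: print(p.round(3),(toplate(p)*1000).round(0))
for a in(0,25,-15):
  P,R=pose(-.145,.022,.10,a); print(P,rel(P,R))
st()
E
```

```text
[ 0.452 -0.006  0.017] [-130.  -56.   17.]
[ 0.457 -0.016  0.017] [-126.  -67.   17.]
[ 0.443 -0.121  0.017] [-151. -170.   17.]
[ 0.378 -0.11   0.017] [-214. -152.   17.]
[ 0.405 -0.001  0.017] [-176.  -46.   17.]
[0.354 0.222 0.017] [-204.  180.   17.]
[0.416 0.147 0.017] [-150.  100.   17.]
[0.386 0.123 0.017] [-182.   79.   17.]
[0.304 0.186 0.017] [-257.  150.   17.]
[0.42870301 0.07040155 0.111     ] ([-41.91, 13.14, -43.55], [0.002, 0.324, -0.0])
[0.42407908 0.06992126 0.10996939] ([-41.47, 13.24, -43.7], [0.072, 0.319, 0.432])
[0.43153478 0.07069569 0.11062518] ([-42.18, 13.18, -43.46], [-0.041, 0.323, -0.26])
t 0.10 tip(plate,mm) [-403.5 -524.6  230.5] lean -0.0 F(plate) [0.6 0.2 0.6] w 1.00 z.ey -0.948 j [-1.35  0.26  1.54  0.    1.35 -0.2 ]
```

move_arm:
  targets:
    - {"slide": [-41.91, 13.14, -43.55], "angular": [0.002, 0.324, 0], "fingers": 0.5}
    - {"slide": [-41.91, 13.14, -43.55], "angular": [0.002, 0.324, 0], "fingers": 0.5}
    - {"slide": [-41.91, 13.14, -43.55], "angular": [0.002, 0.324, 0], "fingers": 0.5}
    - {"slide": [-41.91, 13.14, -43.55], "angular": [0.002, 0.324, 0], "fingers": 0.5}
    - {"slide": [-41.91, 13.14, -43.55], "angular": [0.002, 0.324, 0], "fingers": 0.5}
    - {"slide": [-41.91, 13.14, -43.55], "angular": [0.002, 0.324, 0], "fingers": 0.5}
    - {"slide": [-41.91, 13.14, -43.55], "angular": [0.002, 0.324, 0], "fingers": 0.5}
    - {"slide": [-41.91, 13.14, -43.55], "angular": [0.002, 0.324, 0], "fingers": 0.5}
    - {"slide": [-41.91, 13.14, -43.55], "angular": [0.002, 0.324, 0], "fingers": 0.5}
    - {"slide": [-41.91, 13.14, -43.55], "angular": [0.002, 0.324, 0], "fingers": 0.5}
    - {"slide": [-41.91, 13.14, -43.55], "angular": [0.002, 0.324, 0], "fingers": 0.5}
    - {"slide": [-41.91, 13.14, -43.55], "angular": [0.002, 0.324, 0], "fingers": 0.5}

```text
clock: 1.1
ee_pos: [0.3904, -0.0375, 0.1358]
orientation: [-1.569, 0.001, -3.038]
ft_force: [0.2, -1.5, 0.6]
width: 0.499
```

```bash
python3 - <<'E'
from h import *
st()
P,R=pose(-.145,.022,.03,0); print(rel(P,R))
E
```

```text
t 1.10 tip(plate,mm) [-194.2  -81.4  124.8] lean 0.0 F(plate) [ 0.1 -1.6  0.6] w 0.50 z.ey -1.000 j [-0.38  0.08  2.04 -0.    1.02  1.09]
([-4.91, 9.46, -10.36], [-0.002, -0.0, -0.001])
```

move_arm:
  targets:
    - {"slide": [-4.9, 4, -10.35], "angular": [0, 0, 0], "fingers": 0.5}
    - {"slide": [-4.9, 4, -10.35], "angular": [0, 0, 0], "fingers": 0.5}
    - {"slide": [-4.9, 4, -10.35], "angular": [0, 0, 0], "fingers": 0.5}
    - {"slide": [-4.9, 9, -10.35], "angular": [0, 0, 0], "fingers": 0.5}
    - {"slide": [-4.9, 9, -10.35], "angular": [0, 0, 0], "fingers": 0.5}
    - {"slide": [-4.9, 9, -10.35], "angular": [0, 0, 0], "fingers": 0.5}

```text
clock: 1.6
ee_pos: [0.4253, 0.069, 0.0434]
orientation: [-1.57, -0.008, -3.036]
ft_force: [-0.9, 1.0, 0.4]
width: 0.499
```

```bash
python3 - <<'E'
from h import *
st()
im=snapshot("side"); cv2.imwrite("pics/s1.png",cv2.resize(im[120:250,150:340,::-1],None,fx=4,fy=4,interpolation=cv2.INTER_CUBIC))
st()
E
```

```text
t 1.60 tip(plate,mm) [-148.6   20.9   32.4] lean -0.4 F(plate) [-0.8  1.1  0.4] w 0.50 z.ey -1.000 j [-0.1   0.31  2.05 -0.    0.79  1.37]
t 1.65 tip(plate,mm) [-147.2   20.    34.1] lean -0.2 F(plate) [-0.3  0.1  0.1] w 0.50 z.ey -1.000 j [-0.1   0.3   2.05 -0.    0.79  1.37]
```

View pics/s1.png

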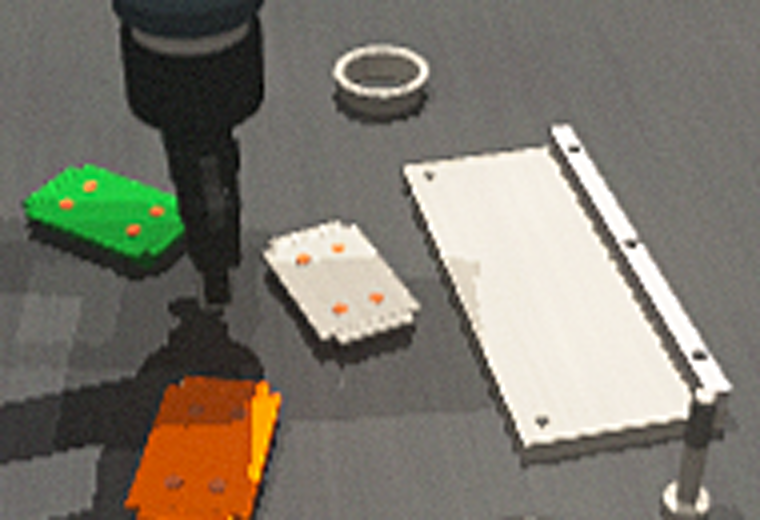

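move_arm:
  targets:
    - {"slide": [0, 2.0, 0], "angular": [0, 0, 0], "fingers": 0.5}
    - {"slide": [0, 2.5, 0], "angular": [0, 0, 0], "fingers": 0.5}
    - {"slide": [0, 2.8, 0], "angular": [0, 0, 0], "fingers": 0.5}
    - {"slide": [0, 2.8, 0], "angular": [0, 0, 0], "fingers": 0.5}

```text
clock: 1.98
ee_pos: [0.4288, 0.0674, 0.0186]
orientation: [-1.569, 0.001, -3.04]
ft_force: [-0.5, 0.8, -0.5]
width: 0.502
```

```bash
python3 -c "
from h import *
st()"
```

```text
t 1.98 tip(plate,mm) [-145.3   18.9    7.6] lean 0.0 F(plate) [-0.4  0.8 -0.5] w 0.50 z.ey -1.000 j [-0.1   0.35  2.07 -0.    0.71  1.37]
```

move_arm:
  targets:
    - {"slide": [0, 0.2, 0], "angular": [0, 0, 0], "fingers": 0.5}
    - {"slide": [0, 0.4, 0], "angular": [0, 0, 0], "fingers": 0.5}
    - {"slide": [0, 0.5, 0], "angular": [0, 0, 0], "fingers": 0.5}
    - {"slide": [0, 0.5, 0], "angular": [0, 0, 0], "fingers": 0.5}

```text
clock: 2.32
ee_pos: [0.4286, 0.0682, 0.0131]
orientation: [-1.569, 0.001, -3.038]
ft_force: [0.5, -0.6, -1.0]
width: 0.501
```

```bash
python3 -c "
from h import *
st()"
```

```text
t 2.32 tip(plate,mm) [-145.3   19.8    2.1] lean 0.0 F(plate) [ 0.4 -0.7 -1. ] w 0.50 z.ey -1.000 j [-0.1   0.37  2.08 -0.    0.7   1.37]
```

move_arm:
  targets:
    - {"slide": [0, 0.2, 0], "angular": [0, 0, 0], "fingers": 0.5}
    - {"slide": [0, 0.4, 0], "angular": [0, 0, 0], "fingers": 0.5}
    - {"slide": [0, 0.4, 0], "angular": [0, 0, 0], "fingers": 0.5}

```text
clock: 2.57
ee_pos: [0.4287, 0.0683, 0.0092]
orientation: [-1.569, 0.001, -3.038]
ft_force: [-0.8, 0.1, 5.5]
width: 0.501
```

```bash
python3 -c "
from h import *
st()"
```

```text
t 2.57 tip(plate,mm) [-145.2   19.8   -1.8] lean 0.0 F(plate) [-0.8  0.2  5.5] w 0.50 z.ey -1.000 j [-0.1   0.37  2.08 -0.    0.69  1.37]
```

```bash
sed -i 's/^TIP=0.011/TIP=0.0095/' h.py; cat >> h.py <<'E'
def vpose(vx,py,vz,a):
    r=np.radians(a); return pose(vx-HW*np.cos(r),py,vz-HW*np.sin(r),a)
def sv():
    s=get_state(); R=Ro.from_euler("xyz",s["orientation"]).as_matrix()
    v=toplate(s["ee_pos"]+TIP*R[:,1]-HW*R[:,0]); f=s["ft_force"]; y=R[:,1]
    print("t %.2f vertex %s lean %.1f F %s w %.2f"%(s["clock"],(v*1000).round(1),np.degrees(np.arctan2(y@ex,-y[2])),np.round([f@ex,f@ey,f[2]],1),s["width"]))
def initcmd():
    s=get_state(); json.dump(dict(p=s["ee_pos"].tolist(),R=Ro.from_euler("xyz",s["orientation"]).as_matrix().tolist()),open("cmd.json","w"))
E
python3 - <<'E'
from h import *
initcmd(); sv()
P,R=vpose(-.130,.022,.0145,20); print(rel(P,R))
E
```

```text
t 2.57 vertex [-134.2   19.8   -0.3] lean 0.0 F [-0.8  0.2  5.5] w 0.50
([-0.17, -1.05, -0.21], [-0.002, 0.001, 0.348])
```

move_arm:
  targets:
    - {"slide": [0, -1.0, 0], "angular": [0, 0, 0], "fingers": 0.5}
    - {"slide": [-0.17, -1.05, -0.21], "angular": [0, 0, 0.12], "fingers": 0.5}
    - {"slide": [-0.17, -1.05, -0.21], "angular": [0, 0, 0.24], "fingers": 0.5}
    - {"slide": [-0.17, -1.05, -0.21], "angular": [-0.002, 0.001, 0.348], "fingers": 0.5}
    - {"slide": [-0.17, -1.05, -0.21], "angular": [-0.002, 0.001, 0.348], "fingers": 0.5}
    - {"slide": [-0.17, -1.05, -0.21], "angular": [-0.002, 0.001, 0.348], "fingers": 0.5}

```text
clock: 3.07
ee_pos: [0.4252, 0.0718, 0.0181]
orientation: [-1.575, 0.342, -3.04]
ft_force: [-0.7, 0.4, -0.5]
width: 0.498
```

```bash
python3 - <<'E'
from h import *
setcmd([-0.17, -1.05, -0.21],[-0.002, 0.001, 0.348]); sv()
for vx in(-.1,-.07):
  P,R=vpose(vx,.022,.0145,20); print(rel(P,R))
E
```

```text
t 3.07 vertex [-134.8   23.8   12.8] lean 19.6 F [-0.7  0.4 -0.5] w 0.50
([-2.81, 1.03, -0.0], [0.0, -0.0, 0.0])
([-5.63, 2.05, -0.0], [0.0, -0.0, 0.0])
```

move_arm:
  targets:
    - {"slide": [0, 0, 0], "angular": [0, 0, 0], "fingers": 0.5}
    - {"slide": [0, 0, 0], "angular": [0, 0, 0], "fingers": 0.5}

```text
clock: 3.23
ee_pos: [0.432, 0.0698, 0.0202]
orientation: [-1.569, 0.351, -3.038]
ft_force: [0.4, 0.4, -0.3]
width: 0.504
```

```bash
python3 - <<'E'
from h import *
sv()
E
```

```text
t 3.23 vertex [-128.2   21.1   15.1] lean 20.1 F [ 0.4  0.3 -0.3] w 0.50
```

move_arm:
  targets:
    - {"slide": [-0.47, 0.17, 0], "angular": [0, 0, 0], "fingers": 0.5}
    - {"slide": [-0.94, 0.34, 0], "angular": [0, 0, 0], "fingers": 0.5}
    - {"slide": [-1.41, 0.51, 0], "angular": [0, 0, 0], "fingers": 0.5}
    - {"slide": [-1.88, 0.68, 0], "angular": [0, 0, 0], "fingers": 0.5}
    - {"slide": [-2.35, 0.86, 0], "angular": [0, 0, 0], "fingers": 0.5}
    - {"slide": [-2.82, 1.03, 0], "angular": [0, 0, 0], "fingers": 0.5}
    - {"slide": [-3.29, 1.2, 0], "angular": [0, 0, 0], "fingers": 0.5}
    - {"slide": [-3.76, 1.37, 0], "angular": [0, 0, 0], "fingers": 0.5}
    - {"slide": [-4.23, 1.54, 0], "angular": [0, 0, 0], "fingers": 0.5}
    - {"slide": [-4.7, 1.71, 0], "angular": [0, 0, 0], "fingers": 0.5}
    - {"slide": [-5.1, 1.86, 0], "angular": [0, 0, 0], "fingers": 0.5}
    - {"slide": [-5.1, 1.86, 0], "angular": [0, 0, 0], "fingers": 0.5}

```text
clock: 4.23
ee_pos: [0.4854, 0.0759, 0.0198]
orientation: [-1.571, 0.349, -3.039]
ft_force: [-0.2, 0.1, -0.0]
width: 0.499
```

```bash
cat >> h.py <<'E'
def pic(tag,cams=("top","side")):
    box=dict(top=(140,260,160,320),side=(110,260,140,340))
    for n in cams:
        im=snapshot(n); cv2.imwrite(f"pics/{tag}_{n}_full.png",im[:,:,::-1]); a,b,c,d=box[n]
        cv2.imwrite(f"pics/{tag}_{n}.png",cv2.resize(im[a:b,c:d,::-1],None,fx=4,fy=4,interpolation=cv2.INTER_CUBIC))
E
python3 - <<'E'
from h import *
setcmd([-5.1,1.86,0],[0,0,0]); sv(); pic("p1"); sv()
E
```

```text
t 4.23 vertex [-74.5  21.6  14.6] lean 20.0 F [-0.1  0.1 -0. ] w 0.50
t 4.33 vertex [-74.7  21.5  14.8] lean 20.1 F [-0.1 -0.2  0.5] w 0.50
```

View pics/p1_side.png

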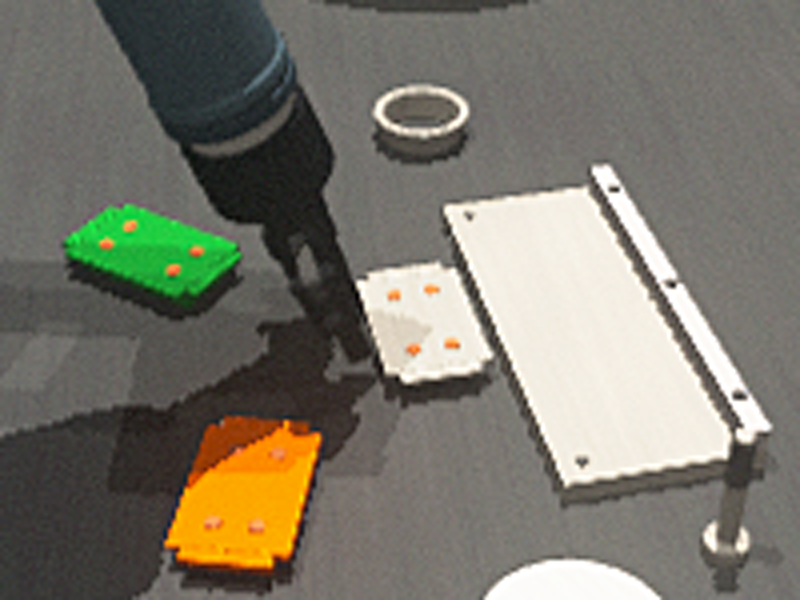

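View pics/p1_top.png

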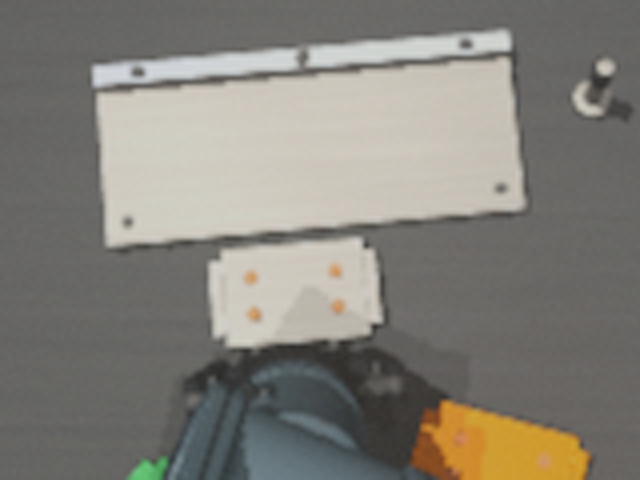

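Lining now lies nearly parallel to the step, centred near (297,293) in the top crop, with a gap of a few mm. I'll push on until it makes contact.

move_arm:
  targets:
    - {"slide": [-0.38, 0.14, 0], "angular": [0, 0, 0], "fingers": 0.5}
    - {"slide": [-0.66, 0.24, 0], "angular": [0, 0, 0], "fingers": 0.5}
    - {"slide": [-0.85, 0.31, 0], "angular": [0, 0, 0], "fingers": 0.5}
    - {"slide": [-0.85, 0.31, 0], "angular": [0, 0, 0], "fingers": 0.5}

```text
clock: 4.67
ee_pos: [0.4917, 0.0772, 0.0195]
orientation: [-1.572, 0.346, -3.039]
ft_force: [-10.1, -1.5, 8.8]
width: 0.5
```

```bash
python3 - <<'E'
from h import *
setcmd([-.85,.31,0],[0,0,0]); sv()
E
```

```text
t 4.67 vertex [-68.1  22.3  14.2] lean 19.8 F [-10.2  -0.4   8.8] w 0.50
```

```bash
cat >> h.py <<'E'
PV=np.array([-.002,.015])
def tip(ths,delta,lean=lambda t:20-t/3,py=.022,L=.066):
    for t in ths:
        r=np.radians(t); v=PV+(L-delta)*np.array([-np.cos(r),np.sin(r)])
        P,R=vpose(v[0],py,v[1],lean(t)); sl,an=rel(P,R); print(t,'{"slide": %s, "angular": %s, "fingers": 0.5}'%(sl,an))
def sth():
    sv(); s=get_state(); R=Ro.from_euler("xyz",s["orientation"]).as_matrix()
    v=toplate(s["ee_pos"]+TIP*R[:,1]-HW*R[:,0])[[0,2]]-PV; th=np.arctan2(v[1],-v[0]); f=s["ft_force"]; f=np.array([f@ex,f[2]])
    n=np.array([np.cos(th),-np.sin(th)]); u=np.array([np.sin(th),np.cos(th)])
    print("theta %.1f r %.1f | force on tool: radial(out) %.1f tangential(up) %.1f"%(np.degrees(th),np.linalg.norm(v)*1e3,-f@n,f@u))
E
python3 - <<'E'
from h import *
p,R=loadcmd(); print(toplate(p+TIP*R[:,1]-HW*R[:,0]))
sth(); tip([0,2,4,6,8,10],.0025)
E
```

```text
[-0.06662551  0.02197384  0.01444836]
t 4.67 vertex [-68.1  22.3  14.2] lean 19.8 F [-10.2  -0.4   8.8] w 0.50
theta -0.7 r 66.1 | force on tool: radial(out) 10.1 tangential(up) 8.9
0 {"slide": [-0.12, -0.01, -0.0], "angular": [0.0, -0.0, 0.0], "fingers": 0.5}
2 {"slide": [-0.21, -0.23, -0.0], "angular": [0.0, -0.0, -0.011], "fingers": 0.5}
4 {"slide": [-0.31, -0.45, -0.0], "angular": [0.0, -0.0, -0.023], "fingers": 0.5}
6 {"slide": [-0.42, -0.66, -0.0], "angular": [0.0, -0.0, -0.035], "fingers": 0.5}
8 {"slide": [-0.53, -0.87, -0.0], "angular": [0.0, -0.0, -0.046], "fingers": 0.5}
10 {"slide": [-0.65, -1.08, -0.0], "angular": [0.0, -0.0, -0.058], "fingers": 0.5}
```

```bash
python3 - <<'E'
from h import *
tip([1.5,3,4.5,6],.0018)
E
```

```text
1.5 {"slide": [-0.13, -0.2, -0.0], "angular": [0.0, -0.0, -0.008], "fingers": 0.5}
3 {"slide": [-0.2, -0.37, -0.0], "angular": [0.0, -0.0, -0.017], "fingers": 0.5}
4.5 {"slide": [-0.27, -0.53, -0.0], "angular": [0.0, -0.0, -0.026], "fingers": 0.5}
6 {"slide": [-0.35, -0.69, -0.0], "angular": [0.0, -0.0, -0.035], "fingers": 0.5}
```

move_arm:
  targets:
    - {"slide": [-0.13, -0.2, 0], "angular": [0, 0, -0.008], "fingers": 0.5}
    - {"slide": [-0.2, -0.37, 0], "angular": [0, 0, -0.017], "fingers": 0.5}
    - {"slide": [-0.27, -0.53, 0], "angular": [0, 0, -0.026], "fingers": 0.5}

```text
clock: 4.92
ee_pos: [0.4943, 0.0768, 0.0259]
orientation: [-1.571, 0.323, -3.039]
ft_force: [0.8, -0.3, 0.0]
width: 0.498
```

```bash
python3 - <<'E'
from h import *
setcmd([-.27,-.53,0],[0,0,-.026]); sth(); pic("p2",("side",))
E
```

```text
t 4.92 vertex [-65.7  21.6  20.3] lean 18.5 F [ 0.7 -0.4  0. ] w 0.50
theta 4.8 r 63.9 | force on tool: radial(out) -0.7 tangential(up) 0.1
```

View pics/p2_side.png

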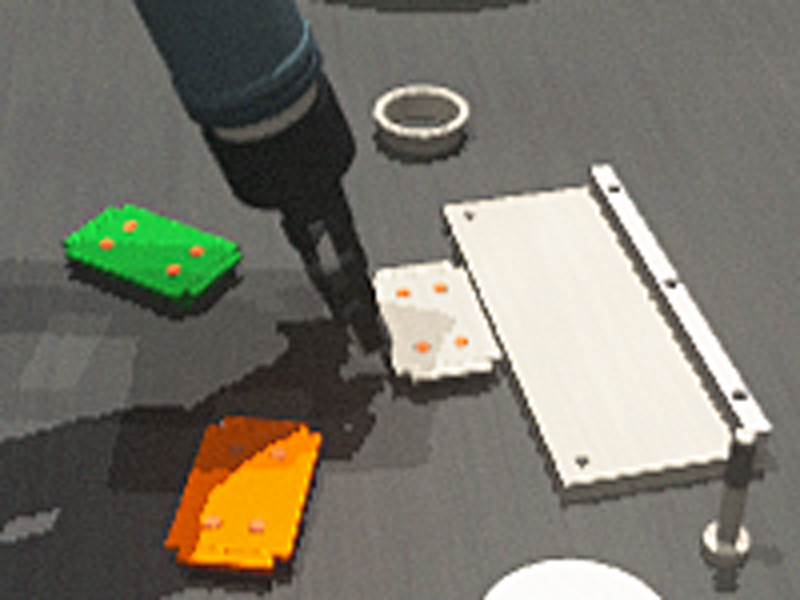

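The fingertip slid over the top of the edge at (375,345), which suggests a rounded tip corner. I'll back off, go lower and steeper, and press again.

```bash
cat >> h.py <<'E'
RHO=.005
def cpose(cx,py,cz,a):
    r=np.radians(a); s=np.array([np.cos(r),np.sin(r)]); d=np.array([np.sin(r),-np.cos(r)]); v=np.array([cx,cz])+RHO*(s+d)
    return vpose(v[0],py,v[1],a)
def row(l,P,R):
    sl,an=rel(P,R); print(l,'{"slide": %s, "angular": %s, "fingers": 0.5}'%([round(x,2)+0 for x in sl],[round(x,3)+0 for x in an]))
def cnow():
    s=get_state(); R=Ro.from_euler("xyz",s["orientation"]).as_matrix()
    v=s["ee_pos"]+(TIP-RHO)*R[:,1]-(HW-RHO)*R[:,0]
    y=R[:,1]; f=s["ft_force"]; return toplate(v),np.degrees(np.arctan2(y@ex,-y[2])),np.array([f@ex,f@ey,f[2]]),s
def cs():
    c,a,f,s=cnow(); v=c[[0,2]]-PV; th=np.arctan2(v[1],-v[0]); n=np.array([np.cos(th),-np.sin(th)]); u=np.array([np.sin(th),np.cos(th)]); g=f[[0,2]]
    print("t %.2f c %s lean %.1f F %s | th %.1f r %.1f press %.1f tang(up) %.1f w %.2f"%(s["clock"],(c*1e3).round(1),a,f.round(1),np.degrees(th),np.linalg.norm(v)*1e3,-g@n,g@u,s["width"]))
E
python3 - <<'E'
from h import *
cs()
p,R=loadcmd(); row("back",*vpose(-.080,.022,.021,18))
row("down",*cpose(-.084,.022,.0135,10)); row("contact",*cpose(-.072,.022,.0135,10))
E
```

```text
t 4.97 c [-71.1  21.4  24.1] lean 18.6 F [ 1.5 -0.6  0.1] | th 7.5 r 69.7 press -1.5 tang(up) 0.3 w 0.50
back {"slide": [1.28, -0.55, 0.0], "angular": [0.0, 0.0, -0.009], "fingers": 0.5}
down {"slide": [1.34, 0.46, 0.0], "angular": [0.0, 0.0, -0.148], "fingers": 0.5}
contact {"slide": [0.2, 0.84, 0.0], "angular": [0.0, 0.0, -0.148], "fingers": 0.5}
```

move_arm:
  targets:
    - {"slide": [0.7, -0.4, 0], "angular": [0, 0, -0.009], "fingers": 0.5}
    - {"slide": [1.28, -0.55, 0], "angular": [0, 0, -0.009], "fingers": 0.5}
    - {"slide": [1.45, -0.3, 0], "angular": [0, 0, -0.06], "fingers": 0.5}
    - {"slide": [1.4, 0.1, 0], "angular": [0, 0, -0.148], "fingers": 0.5}
    - {"slide": [1.34, 0.46, 0], "angular": [0, 0, -0.148], "fingers": 0.5}
    - {"slide": [1.34, 0.46, 0], "angular": [0, 0, -0.148], "fingers": 0.5}
    - {"slide": [1.1, 0.54, 0], "angular": [0, 0, -0.148], "fingers": 0.5}
    - {"slide": [0.9, 0.61, 0], "angular": [0, 0, -0.148], "fingers": 0.5}
    - {"slide": [0.6, 0.71, 0], "angular": [0, 0, -0.148], "fingers": 0.5}
    - {"slide": [0.6, 0.71, 0], "angular": [0, 0, -0.148], "fingers": 0.5}

```text
clock: 5.8
ee_pos: [0.4906, 0.0767, 0.0169]
orientation: [-1.571, 0.175, -3.039]
ft_force: [0.5, 0.1, -0.2]
width: 0.505
```

```bash
python3 - <<'E'
from h import *
setcmd([.6,.71,0],[0,0,-.148]); cs(); row("c",*cpose(-.074,.022,.0135,10)); row("c",*cpose(-.071,.022,.0135,10))
E
```

```text
t 5.80 c [-76.1  21.9  13.5] lean 10.0 F [ 0.5  0.  -0.2] | th -1.2 r 74.1 press -0.5 tang(up) -0.2 w 0.50
c {"slide": [-0.22, 0.04, 0.0], "angular": [0.0, 0.0, 0.0], "fingers": 0.5}
c {"slide": [-0.52, 0.09, 0.0], "angular": [0.0, 0.0, 0.0], "fingers": 0.5}
```

move_arm:
  targets:
    - {"slide": [-0.2, 0.04, 0], "angular": [0, 0, 0], "fingers": 0.5}
    - {"slide": [-0.4, 0.07, 0], "angular": [0, 0, 0], "fingers": 0.5}
    - {"slide": [-0.5, 0.09, 0], "angular": [0, 0, 0], "fingers": 0.5}
    - {"slide": [-0.5, 0.09, 0], "angular": [0, 0, 0], "fingers": 0.5}

```text
clock: 6.13
ee_pos: [0.4935, 0.0774, 0.0162]
orientation: [-1.572, 0.17, -3.038]
ft_force: [-4.2, -1.1, 1.9]
width: 0.502
```

```bash
python3 - <<'E'
from h import *
setcmd([-.5,.09,0],[0,0,0]); cs()
for x in(-.069,-.067):row("c",*cpose(x,.022,.0135,10))
E
```

```text
t 6.13 c [-73.2  22.3  12.8] lean 9.8 F [-4.3 -0.6  1.9] | th -1.8 r 71.2 press 4.2 tang(up) 2.0 w 0.50
c {"slide": [-0.21, 0.04, 0.0], "angular": [0.0, 0.0, 0.0], "fingers": 0.5}
c {"slide": [-0.41, 0.07, 0.0], "angular": [0.0, 0.0, 0.0], "fingers": 0.5}
```

```bash
cat >> h.py <<'E'
def ctip(ths,delta,off=-.0015,lean=lambda t:10-t*.28,py=.022,L=.066):
    for t in ths:
        r=np.radians(t); n=np.array([np.cos(r),-np.sin(r)]); u=np.array([np.sin(r),np.cos(r)])
        c=PV-(L+RHO-delta)*n+off*u
        row(t,*cpose(c[0],py,c[1],lean(t)))
E
python3 - <<'E'
from h import *
ctip([0,1.5,3,4.5,6,8],.0035)
E
```

```text
0 {"slide": [-0.16, 0.03, 0.0], "angular": [0.0, 0.0, 0.0], "fingers": 0.5}
1.5 {"slide": [-0.2, -0.15, 0.0], "angular": [0.0, 0.0, -0.007], "fingers": 0.5}
3 {"slide": [-0.23, -0.33, 0.0], "angular": [0.0, 0.0, -0.015], "fingers": 0.5}
4.5 {"slide": [-0.27, -0.51, 0.0], "angular": [0.0, 0.0, -0.022], "fingers": 0.5}
6 {"slide": [-0.32, -0.68, 0.0], "angular": [0.0, 0.0, -0.029], "fingers": 0.5}
8 {"slide": [-0.39, -0.92, 0.0], "angular": [0.0, 0.0, -0.039], "fingers": 0.5}
```

move_arm:
  targets:
    - {"slide": [-0.16, 0.03, 0], "angular": [0, 0, 0], "fingers": 0.5}
    - {"slide": [-0.2, -0.05, 0], "angular": [0, 0, -0.004], "fingers": 0.5}
    - {"slide": [-0.2, -0.15, 0], "angular": [0, 0, -0.007], "fingers": 0.5}
    - {"slide": [-0.23, -0.33, 0], "angular": [0, 0, -0.015], "fingers": 0.5}

```text
clock: 6.47
ee_pos: [0.4956, 0.0775, 0.0197]
orientation: [-1.572, 0.156, -3.038]
ft_force: [-4.2, 0.0, -1.7]
width: 0.501
```

```bash
python3 - <<'E'
from h import *
setcmd([-.23,-.33,0],[0,0,-.015]); cs()
ctip([4,5,6,7,8,9,10],.0035)
E
```

```text
t 6.47 c [-71.1  22.2  16.2] lean 8.9 F [-4.1  0.5 -1.7] | th 1.0 r 69.1 press 4.1 tang(up) -1.8 w 0.50
4 {"slide": [-0.03, -0.12, 0.0], "angular": [0.0, 0.0, -0.005], "fingers": 0.5}
5 {"slide": [-0.06, -0.24, 0.0], "angular": [0.0, 0.0, -0.01], "fingers": 0.5}
6 {"slide": [-0.08, -0.35, 0.0], "angular": [0.0, 0.0, -0.014], "fingers": 0.5}
7 {"slide": [-0.12, -0.47, 0.0], "angular": [0.0, 0.0, -0.019], "fingers": 0.5}
8 {"slide": [-0.15, -0.59, 0.0], "angular": [0.0, 0.0, -0.024], "fingers": 0.5}
9 {"slide": [-0.19, -0.7, 0.0], "angular": [0.0, 0.0, -0.029], "fingers": 0.5}
10 {"slide": [-0.22, -0.82, 0.0], "angular": [0.0, 0.0, -0.034], "fingers": 0.5}
```

move_arm:
  targets:
    - {"slide": [-0.13, -0.05, 0], "angular": [0, 0, 0], "fingers": 0.5}
    - {"slide": [-0.18, -0.2, 0], "angular": [0, 0, -0.01], "fingers": 0.5}
    - {"slide": [-0.22, -0.35, 0], "angular": [0, 0, -0.014], "fingers": 0.5}

```text
clock: 6.72
ee_pos: [0.4959, 0.0777, 0.0232]
orientation: [-1.572, 0.139, -3.038]
ft_force: [-7.6, -2.6, -1.8]
width: 0.498
```

```bash
python3 - <<'E'
from h import *
setcmd([-.22,-.35,0],[0,0,-.014]); cs(); pic("p3",("side",))
ctip([6,8,10,12],.005)
E
```

```text
t 6.72 c [-70.9  22.3  19.6] lean 7.9 F [-7.8 -1.8 -1.8] | th 3.8 r 69.0 press 7.7 tang(up) -2.3 w 0.50
6 {"slide": [-0.01, 0.04, 0.0], "angular": [0.0, 0.0, 0.0], "fingers": 0.5}
8 {"slide": [-0.07, -0.19, 0.0], "angular": [0.0, 0.0, -0.01], "fingers": 0.5}
10 {"slide": [-0.14, -0.42, 0.0], "angular": [0.0, 0.0, -0.02], "fingers": 0.5}
12 {"slide": [-0.21, -0.65, 0.0], "angular": [0.0, 0.0, -0.03], "fingers": 0.5}
```

View pics/p3_side.png

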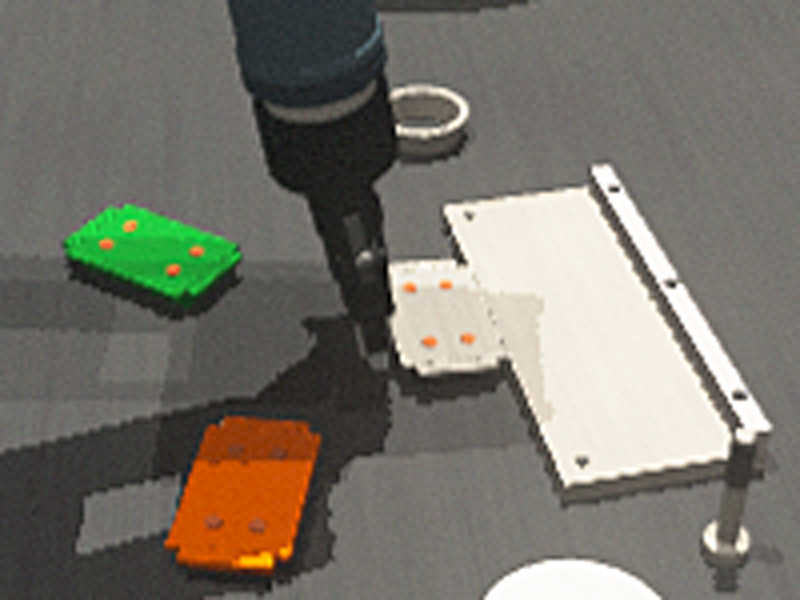

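It's in contact and the edge seems to be coming up at (395,340). I'll keep going.

move_arm:
  targets:
    - {"slide": [-0.08, -0.1, 0], "angular": [0, 0, -0.005], "fingers": 0.5}
    - {"slide": [-0.14, -0.3, 0], "angular": [0, 0, -0.015], "fingers": 0.5}
    - {"slide": [-0.2, -0.5, 0], "angular": [0, 0, -0.025], "fingers": 0.5}
    - {"slide": [-0.27, -0.7, 0], "angular": [0, 0, -0.033], "fingers": 0.5}

```text
clock: 7.1
ee_pos: [0.4968, 0.0778, 0.0304]
orientation: [-1.572, 0.104, -3.038]
ft_force: [-10.0, -2.2, -1.0]
width: 0.5
```

```bash
python3 - <<'E'
from h import *
setcmd([-.27,-.7,0],[0,0,-.033]); cs(); pic("p4",("side",))
ctip([12,14,16,18,20],.006)
E
```

```text
t 7.10 c [-70.   22.3  26.5] lean 6.0 F [-10.2  -1.2  -1. ] | th 9.6 r 69.0 press 9.9 tang(up) -2.7 w 0.50
12 {"slide": [-0.04, 0.09, 0.0], "angular": [0.0, 0.0, 0.003], "fingers": 0.5}
14 {"slide": [-0.12, -0.13, 0.0], "angular": [0.0, 0.0, -0.007], "fingers": 0.5}
16 {"slide": [-0.2, -0.35, 0.0], "angular": [0.0, 0.0, -0.016], "fingers": 0.5}
18 {"slide": [-0.29, -0.57, 0.0], "angular": [0.0, 0.0, -0.026], "fingers": 0.5}
20 {"slide": [-0.39, -0.78, 0.0], "angular": [0.0, 0.0, -0.036], "fingers": 0.5}
```

View pics/p4_side.png

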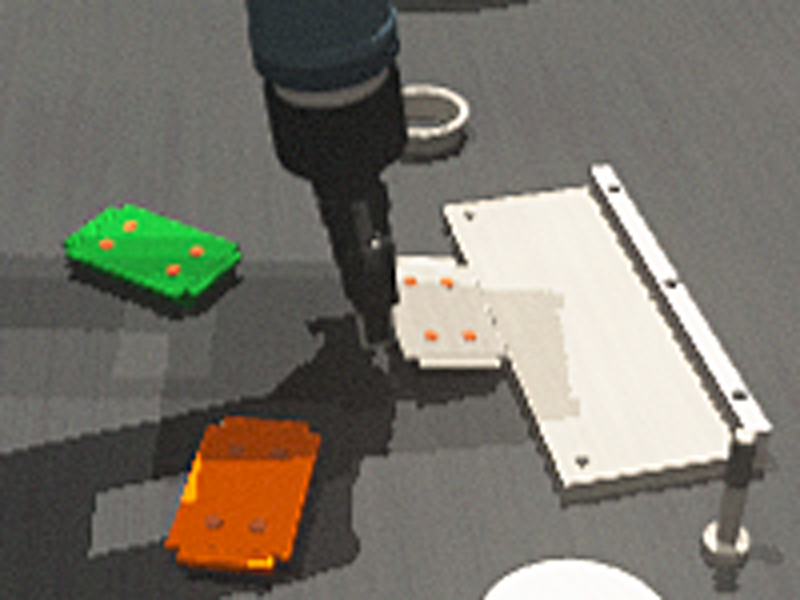

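The lining is clearly tipping: its rivets have moved up and its shadow is growing on the plate at (540,350). Same press for the next step.

move_arm:
  targets:
    - {"slide": [-0.08, -0.13, 0], "angular": [0, 0, -0.007], "fingers": 0.5}
    - {"slide": [-0.17, -0.35, 0], "angular": [0, 0, -0.016], "fingers": 0.5}
    - {"slide": [-0.26, -0.57, 0], "angular": [0, 0, -0.026], "fingers": 0.5}
    - {"slide": [-0.36, -0.78, 0], "angular": [0, 0, -0.036], "fingers": 0.5}

```text
clock: 7.48
ee_pos: [0.4989, 0.078, 0.0385]
orientation: [-1.572, 0.067, -3.038]
ft_force: [-10.1, -3.4, 0.9]
width: 0.5
```

```bash
python3 - <<'E'
from h import *
setcmd([-.36,-.78,0],[0,0,-.036]); cs()
ctip([20,22,24,26,28,30],.006)
E
```

```text
t 7.48 c [-68.1  22.3  34.4] lean 3.8 F [-10.4  -2.3   0.9] | th 16.4 r 68.9 press 10.2 tang(up) -2.0 w 0.50
20 {"slide": [-0.03, 0.0, 0.0], "angular": [0.0, 0.0, 0.0], "fingers": 0.5}
22 {"slide": [-0.12, -0.22, 0.0], "angular": [0.0, 0.0, -0.01], "fingers": 0.5}
24 {"slide": [-0.23, -0.43, 0.0], "angular": [0.0, 0.0, -0.019], "fingers": 0.5}
26 {"slide": [-0.34, -0.63, 0.0], "angular": [0.0, 0.0, -0.029], "fingers": 0.5}
28 {"slide": [-0.46, -0.83, 0.0], "angular": [0.0, 0.0, -0.039], "fingers": 0.5}
30 {"slide": [-0.58, -1.03, 0.0], "angular": [0.0, 0.0, -0.049], "fingers": 0.5}
```

move_arm:
  targets:
    - {"slide": [-0.1, -0.22, 0], "angular": [0, 0, -0.01], "fingers": 0.5}
    - {"slide": [-0.2, -0.43, 0], "angular": [0, 0, -0.019], "fingers": 0.5}
    - {"slide": [-0.31, -0.63, 0], "angular": [0, 0, -0.029], "fingers": 0.5}
    - {"slide": [-0.43, -0.83, 0], "angular": [0, 0, -0.039], "fingers": 0.5}
    - {"slide": [-0.55, -1.03, 0], "angular": [0, 0, -0.049], "fingers": 0.5}

```text
clock: 7.9
ee_pos: [0.5033, 0.0785, 0.0494]
orientation: [-1.572, 0.017, -3.038]
ft_force: [-12.4, -2.9, 3.3]
width: 0.504
```

```bash
python3 - <<'E'
from h import *
setcmd([-.55,-1.03,0],[0,0,-.049]); cs()
ctip([30,32,34,36,38,40,42],.006)
E
```

```text
t 7.90 c [-63.9  22.3  45. ] lean 1.0 F [-12.6  -1.6   3.3] | th 25.9 r 68.8 press 12.8 tang(up) -2.5 w 0.50
30 {"slide": [-0.03, 0.0, 0.0], "angular": [0.0, 0.0, 0.0], "fingers": 0.5}
32 {"slide": [-0.15, -0.2, 0.0], "angular": [0.0, 0.0, -0.01], "fingers": 0.5}
34 {"slide": [-0.28, -0.4, 0.0], "angular": [0.0, 0.0, -0.019], "fingers": 0.5}
36 {"slide": [-0.42, -0.59, 0.0], "angular": [0.0, 0.0, -0.029], "fingers": 0.5}
38 {"slide": [-0.56, -0.78, 0.0], "angular": [0.0, 0.0, -0.039], "fingers": 0.5}
40 {"slide": [-0.71, -0.96, 0.0], "angular": [0.0, 0.0, -0.049], "fingers": 0.5}
42 {"slide": [-0.86, -1.13, 0.0], "angular": [0.0, 0.0, -0.058], "fingers": 0.5}
```

Press is creeping up, so I'll ease it slightly by using about 5.5 mm.

move_arm:
  targets:
    - {"slide": [-0.1, -0.2, 0], "angular": [0, 0, -0.01], "fingers": 0.5}
    - {"slide": [-0.22, -0.41, 0], "angular": [0, 0, -0.019], "fingers": 0.5}
    - {"slide": [-0.36, -0.61, 0], "angular": [0, 0, -0.029], "fingers": 0.5}
    - {"slide": [-0.5, -0.8, 0], "angular": [0, 0, -0.039], "fingers": 0.5}
    - {"slide": [-0.65, -0.98, 0], "angular": [0, 0, -0.049], "fingers": 0.5}

```text
clock: 8.32
ee_pos: [0.5096, 0.0791, 0.06]
orientation: [-1.572, -0.032, -3.038]
ft_force: [-14.3, -1.9, 7.0]
width: 0.499
```

```bash
python3 - <<'E'
from h import *
setcmd([-.65,-.98,0],[0,0,-.049]); cs(); pic("p5",("side",))
ctip([40,42,44,46,48,50,52],.0055)
E
```

```text
t 8.32 c [-57.8  22.3  55.3] lean -1.8 F [-14.4  -0.4   7. ] | th 35.8 r 68.8 press 15.8 tang(up) -2.7 w 0.50
40 {"slide": [-0.02, -0.01, 0.0], "angular": [0.0, 0.0, 0.0], "fingers": 0.5}
42 {"slide": [-0.17, -0.2, 0.0], "angular": [0.0, 0.0, -0.009], "fingers": 0.5}
44 {"slide": [-0.32, -0.38, 0.0], "angular": [0.0, 0.0, -0.019], "fingers": 0.5}
46 {"slide": [-0.48, -0.55, 0.0], "angular": [0.0, 0.0, -0.029], "fingers": 0.5}
48 {"slide": [-0.64, -0.72, 0.0], "angular": [0.0, 0.0, -0.039], "fingers": 0.5}
50 {"slide": [-0.81, -0.88, 0.0], "angular": [0.0, 0.0, -0.048], "fingers": 0.5}
52 {"slide": [-0.99, -1.04, 0.0], "angular": [0.0, 0.0, -0.058], "fingers": 0.5}
```

View pics/p5_side.png

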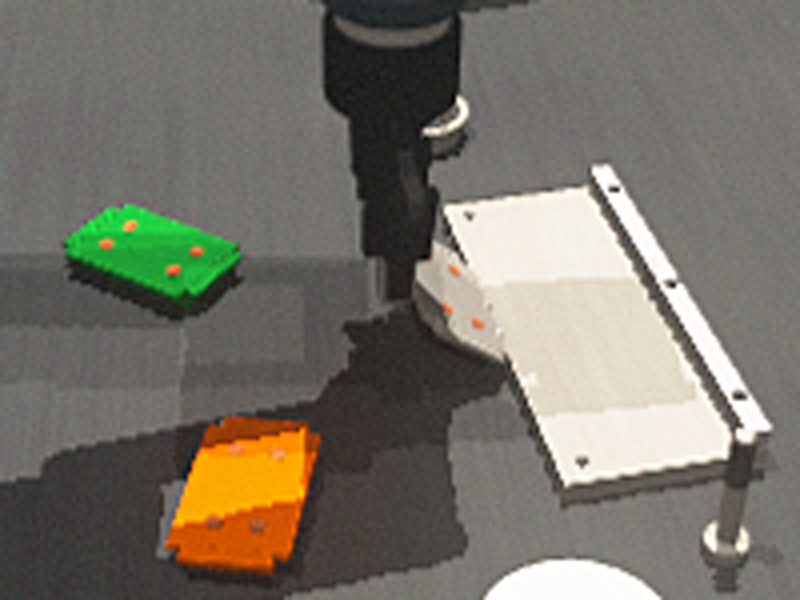

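The lining is about 35° up, standing on the step. I'm reducing the press.

```bash
python3 - <<'E'
from h import *
ctip([42,44,46,48,50],.0042)
E
```

```text
42 {"slide": [-0.07, -0.28, 0.0], "angular": [0.0, 0.0, -0.009], "fingers": 0.5}
44 {"slide": [-0.23, -0.46, 0.0], "angular": [0.0, 0.0, -0.019], "fingers": 0.5}
46 {"slide": [-0.39, -0.64, 0.0], "angular": [0.0, 0.0, -0.029], "fingers": 0.5}
48 {"slide": [-0.56, -0.81, 0.0], "angular": [0.0, 0.0, -0.039], "fingers": 0.5}
50 {"slide": [-0.73, -0.98, 0.0], "angular": [0.0, 0.0, -0.048], "fingers": 0.5}
```

move_arm:
  targets:
    - {"slide": [-0.11, -0.25, 0], "angular": [0, 0, -0.009], "fingers": 0.5}
    - {"slide": [-0.24, -0.45, 0], "angular": [0, 0, -0.019], "fingers": 0.5}
    - {"slide": [-0.39, -0.64, 0], "angular": [0, 0, -0.029], "fingers": 0.5}
    - {"slide": [-0.56, -0.81, 0], "angular": [0, 0, -0.039], "fingers": 0.5}
    - {"slide": [-0.73, -0.98, 0], "angular": [0, 0, -0.048], "fingers": 0.5}

```text
clock: 8.78
ee_pos: [0.5188, 0.08, 0.0705]
orientation: [-1.571, -0.076, -3.038]
ft_force: [-10.7, -0.4, 8.7]
width: 0.502
```

```bash
python3 - <<'E'
from h import *
setcmd([-.73,-.98,0],[0,0,-.048]); cs()
ctip([50,52,54,56,58,60,62],.0036)
E
```

```text
t 8.78 c [-48.7  22.3  65.6] lean -4.3 F [-10.7   0.7   8.7] | th 47.3 r 68.9 press 13.7 tang(up) -2.0 w 0.50
50 {"slide": [0.04, -0.04, 0.0], "angular": [0.0, 0.0, 0.0], "fingers": 0.5}
52 {"slide": [-0.13, -0.21, 0.0], "angular": [0.0, 0.0, -0.01], "fingers": 0.5}
54 {"slide": [-0.31, -0.38, 0.0], "angular": [0.0, 0.0, -0.02], "fingers": 0.5}
56 {"slide": [-0.49, -0.54, 0.0], "angular": [0.0, 0.0, -0.03], "fingers": 0.5}
58 {"slide": [-0.68, -0.69, 0.0], "angular": [0.0, 0.0, -0.04], "fingers": 0.5}
60 {"slide": [-0.88, -0.83, 0.0], "angular": [0.0, 0.0, -0.049], "fingers": 0.5}
62 {"slide": [-1.08, -0.97, 0.0], "angular": [0.0, 0.0, -0.059], "fingers": 0.5}
```

move_arm:
  targets:
    - {"slide": [-0.12, -0.21, 0], "angular": [0, 0, -0.01], "fingers": 0.5}
    - {"slide": [-0.31, -0.38, 0], "angular": [0, 0, -0.02], "fingers": 0.5}
    - {"slide": [-0.49, -0.54, 0], "angular": [0, 0, -0.03], "fingers": 0.5}
    - {"slide": [-0.68, -0.69, 0], "angular": [0, 0, -0.04], "fingers": 0.5}
    - {"slide": [-0.88, -0.83, 0], "angular": [0, 0, -0.049], "fingers": 0.5}

```text
clock: 9.2
ee_pos: [0.5298, 0.0811, 0.079]
orientation: [-1.571, -0.121, -3.038]
ft_force: [-9.0, -0.3, 10.6]
width: 0.498
```

```bash
python3 - <<'E'
from h import *
setcmd([-.88,-.83,0],[0,0,-.049]); cs(); pic("p6",("side",))
ctip([60,62,64,66,68,70,72],.0034)
E
```

```text
t 9.20 c [-38.   22.2  73.8] lean -7.0 F [-9.   0.6 10.6] | th 58.5 r 68.9 press 13.7 tang(up) -2.2 w 0.50
60 {"slide": [0.01, -0.02, 0.0], "angular": [0.0, 0.0, 0.0], "fingers": 0.5}
62 {"slide": [-0.18, -0.17, 0.0], "angular": [0.0, 0.0, -0.01], "fingers": 0.5}
64 {"slide": [-0.38, -0.31, 0.0], "angular": [0.0, 0.0, -0.02], "fingers": 0.5}
66 {"slide": [-0.58, -0.44, 0.0], "angular": [0.0, 0.0, -0.03], "fingers": 0.5}
68 {"slide": [-0.78, -0.57, 0.0], "angular": [0.0, 0.0, -0.039], "fingers": 0.5}
70 {"slide": [-1.0, -0.69, 0.0], "angular": [0.0, 0.0, -0.049], "fingers": 0.5}
72 {"slide": [-1.21, -0.8, 0.0], "angular": [0.0, 0.0, -0.059], "fingers": 0.5}
```

View pics/p6_side.png

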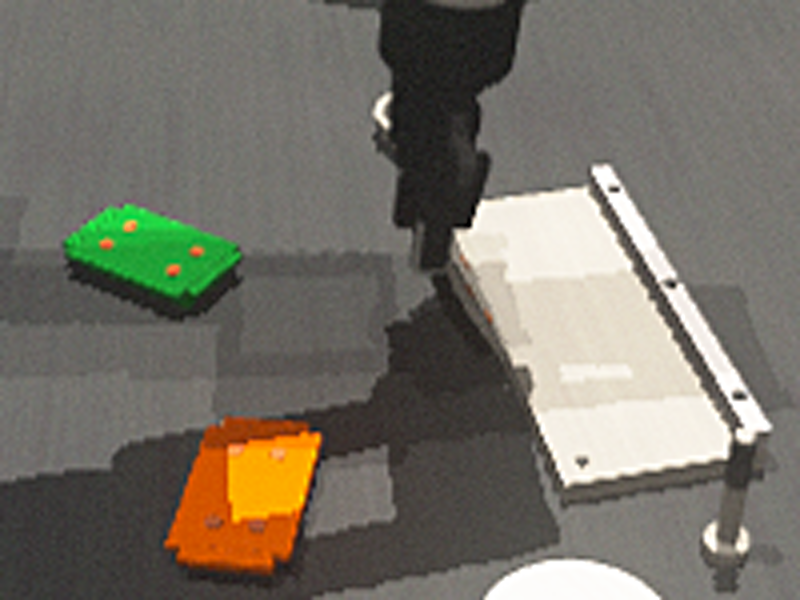

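The lining is at roughly 60°, so on we go.

move_arm:
  targets:
    - {"slide": [-0.18, -0.17, 0], "angular": [0, 0, -0.01], "fingers": 0.5}
    - {"slide": [-0.38, -0.31, 0], "angular": [0, 0, -0.02], "fingers": 0.5}
    - {"slide": [-0.58, -0.45, 0], "angular": [0, 0, -0.03], "fingers": 0.5}
    - {"slide": [-0.78, -0.58, 0], "angular": [0, 0, -0.039], "fingers": 0.5}
    - {"slide": [-1.0, -0.7, 0], "angular": [0, 0, -0.049], "fingers": 0.5}

```text
clock: 9.67
ee_pos: [0.542, 0.0824, 0.0852]
orientation: [-1.571, -0.167, -3.038]
ft_force: [-3.9, 1.7, 9.1]
width: 0.498
```

```bash
python3 - <<'E'
from h import *
setcmd([-1,-.7,0],[0,0,-.049]); cs()
ctip([70,72,74,76,78,80,82],.003)
E
```

```text
t 9.67 c [-25.9  22.2  79.8] lean -9.6 F [-3.7  2.1  9.1] | th 69.8 r 69.1 press 9.8 tang(up) -0.3 w 0.50
70 {"slide": [0.02, -0.02, 0.0], "angular": [0.0, 0.0, 0.0], "fingers": 0.5}
72 {"slide": [-0.19, -0.15, 0.0], "angular": [0.0, 0.0, -0.01], "fingers": 0.5}
74 {"slide": [-0.4, -0.26, 0.0], "angular": [0.0, 0.0, -0.02], "fingers": 0.5}
76 {"slide": [-0.62, -0.37, 0.0], "angular": [0.0, 0.0, -0.03], "fingers": 0.5}
78 {"slide": [-0.84, -0.48, 0.0], "angular": [0.0, 0.0, -0.039], "fingers": 0.5}
80 {"slide": [-1.07, -0.57, 0.0], "angular": [0.0, 0.0, -0.049], "fingers": 0.5}
82 {"slide": [-1.29, -0.66, 0.0], "angular": [0.0, 0.0, -0.059], "fingers": 0.5}
```

move_arm:
  targets:
    - {"slide": [-0.19, -0.13, 0], "angular": [0, 0, -0.01], "fingers": 0.5}
    - {"slide": [-0.4, -0.24, 0], "angular": [0, 0, -0.02], "fingers": 0.5}
    - {"slide": [-0.62, -0.35, 0], "angular": [0, 0, -0.03], "fingers": 0.5}
    - {"slide": [-0.84, -0.46, 0], "angular": [0, 0, -0.039], "fingers": 0.5}
    - {"slide": [-1.07, -0.55, 0], "angular": [0, 0, -0.049], "fingers": 0.5}

```text
clock: 10.08
ee_pos: [0.5544, 0.0837, 0.0889]
orientation: [-1.571, -0.213, -3.038]
ft_force: [-1.5, -0.1, 7.2]
width: 0.505
```

```bash
python3 - <<'E'
from h import *
setcmd([-1.07,-.55,0],[0,0,-.049]); cs(); pic("p7",("side",))
ctip([80,82,84,86,88,90,92,94,96,98,100],.003)
E
```

```text
t 10.08 c [-13.7  22.2  83.2] lean -12.2 F [-1.5  0.1  7.2] | th 80.3 r 69.2 press 7.4 tang(up) -0.3 w 0.50
80 {"slide": [0.0, -0.02, 0.0], "angular": [0.0, 0.0, 0.0], "fingers": 0.5}
82 {"slide": [-0.22, -0.12, 0.0], "angular": [0.0, 0.0, -0.01], "fingers": 0.5}
84 {"slide": [-0.45, -0.21, 0.0], "angular": [0.0, 0.0, -0.02], "fingers": 0.5}
86 {"slide": [-0.67, -0.29, 0.0], "angular": [0.0, 0.0, -0.029], "fingers": 0.5}
88 {"slide": [-0.91, -0.36, 0.0], "angular": [0.0, 0.0, -0.039], "fingers": 0.5}
90 {"slide": [-1.14, -0.43, 0.0], "angular": [0.0, 0.0, -0.049], "fingers": 0.5}
92 {"slide": [-1.38, -0.49, 0.0], "angular": [0.0, 0.0, -0.059], "fingers": 0.5}
94 {"slide": [-1.62, -0.53, 0.0], "angular": [0.0, 0.0, -0.069], "fingers": 0.5}
96 {"slide": [-1.86, -0.58, 0.0], "angular": [0.0, 0.0, -0.078], "fingers": 0.5}
98 {"slide": [-2.1, -0.61, 0.0], "angular": [0.0, 0.0, -0.088], "fingers": 0.5}
100 {"slide": [-2.34, -0.63, 0.0], "angular": [0.0, 0.0, -0.098], "fingers": 0.5}
```

View pics/p7_side.png

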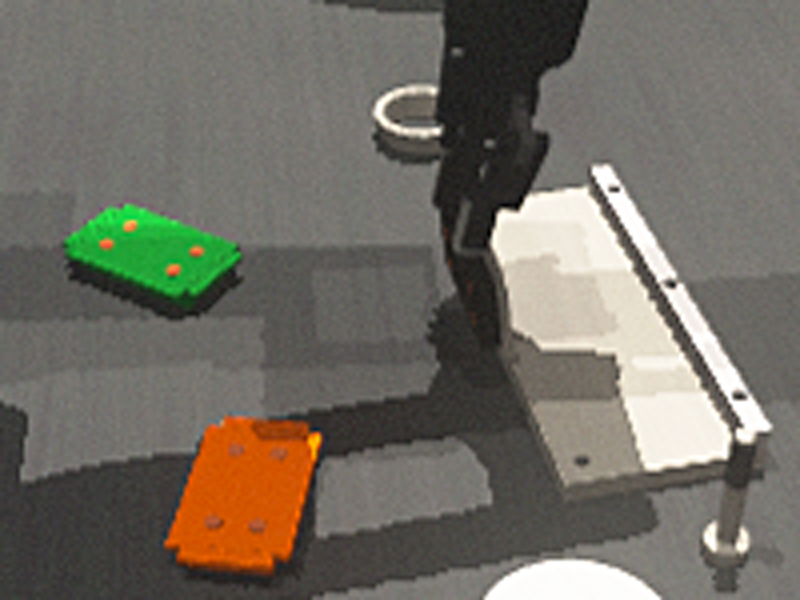

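The lining is almost upright. I'm carrying it past vertical with a light press.

move_arm:
  targets:
    - {"slide": [-0.22, -0.11, 0], "angular": [0, 0, -0.01], "fingers": 0.5}
    - {"slide": [-0.45, -0.2, 0], "angular": [0, 0, -0.02], "fingers": 0.5}
    - {"slide": [-0.67, -0.28, 0], "angular": [0, 0, -0.029], "fingers": 0.5}
    - {"slide": [-0.91, -0.35, 0], "angular": [0, 0, -0.039], "fingers": 0.5}

```text
clock: 10.47
ee_pos: [0.5644, 0.0847, 0.0901]
orientation: [-1.571, -0.252, -3.038]
ft_force: [-0.5, 1.7, 5.3]
width: 0.5
```

```bash
python3 - <<'E'
from h import *
setcmd([-.91,-.35,0],[0,0,-.039]); cs(); pic("p8",("side",))
ctip([88,90,92,94,96,98,100,104],.003)
E
```

```text
t 10.47 c [-3.9 22.2 84.3] lean -14.4 F [-0.4  1.8  5.3] | th 88.4 r 69.3 press 5.3 tang(up) -0.2 w 0.50
88 {"slide": [0.0, -0.01, 0.0], "angular": [0.0, 0.0, 0.0], "fingers": 0.5}
90 {"slide": [-0.23, -0.09, 0.0], "angular": [0.0, 0.0, -0.01], "fingers": 0.5}
92 {"slide": [-0.46, -0.15, 0.0], "angular": [0.0, 0.0, -0.02], "fingers": 0.5}
94 {"slide": [-0.7, -0.21, 0.0], "angular": [0.0, 0.0, -0.03], "fingers": 0.5}
96 {"slide": [-0.94, -0.26, 0.0], "angular": [0.0, 0.0, -0.039], "fingers": 0.5}
98 {"slide": [-1.17, -0.31, 0.0], "angular": [0.0, 0.0, -0.049], "fingers": 0.5}
100 {"slide": [-1.42, -0.34, 0.0], "angular": [0.0, 0.0, -0.059], "fingers": 0.5}
104 {"slide": [-1.9, -0.38, 0.0], "angular": [0.0, 0.0, -0.078], "fingers": 0.5}
```

View pics/p8_side.png

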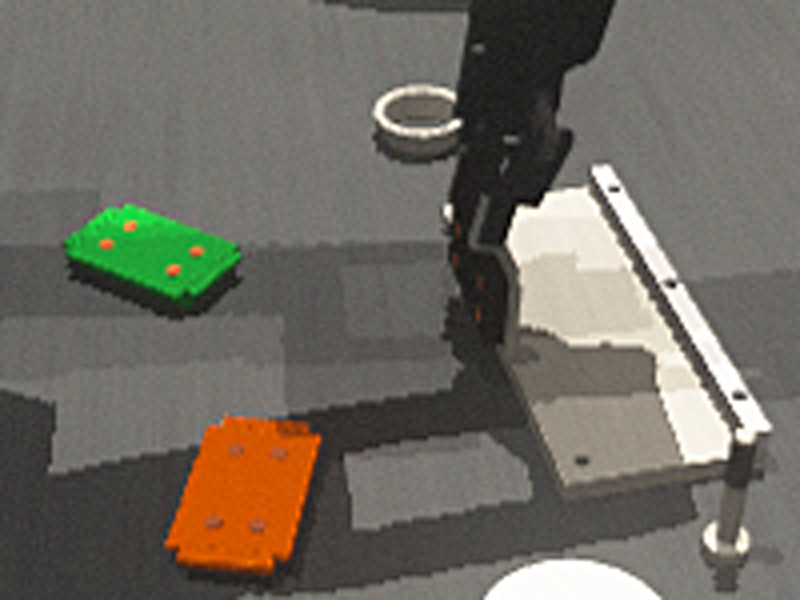

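move_arm:
  targets:
    - {"slide": [-0.23, -0.06, 0], "angular": [0, 0, -0.01], "fingers": 0.5}
    - {"slide": [-0.46, -0.12, 0], "angular": [0, 0, -0.02], "fingers": 0.5}
    - {"slide": [-0.7, -0.17, 0], "angular": [0, 0, -0.03], "fingers": 0.5}
    - {"slide": [-0.94, -0.21, 0], "angular": [0, 0, -0.039], "fingers": 0.5}

```text
clock: 10.85
ee_pos: [0.5744, 0.0857, 0.0898]
orientation: [-1.571, -0.29, -3.038]
ft_force: [-0.6, 1.1, 5.4]
width: 0.496
```

```bash
python3 - <<'E'
from h import *
setcmd([-.94,-.21,0],[0,0,-.039]); cs(); pic("p9",("side",))
ctip([96,98,100,104,108],.003)
E
```

```text
t 10.85 c [ 6.  22.1 83.8] lean -16.6 F [-0.4  1.2  5.4] | th 96.6 r 69.3 press 5.3 tang(up) -1.1 w 0.50
96 {"slide": [0.01, -0.05, 0.0], "angular": [0.0, 0.0, 0.0], "fingers": 0.5}
98 {"slide": [-0.23, -0.1, 0.0], "angular": [0.0, 0.0, -0.01], "fingers": 0.5}
100 {"slide": [-0.47, -0.15, 0.0], "angular": [0.0, 0.0, -0.02], "fingers": 0.5}
104 {"slide": [-0.95, -0.21, 0.0], "angular": [0.0, 0.0, -0.039], "fingers": 0.5}
108 {"slide": [-1.43, -0.24, 0.0], "angular": [0.0, 0.0, -0.059], "fingers": 0.5}
```

View pics/p9_side.png

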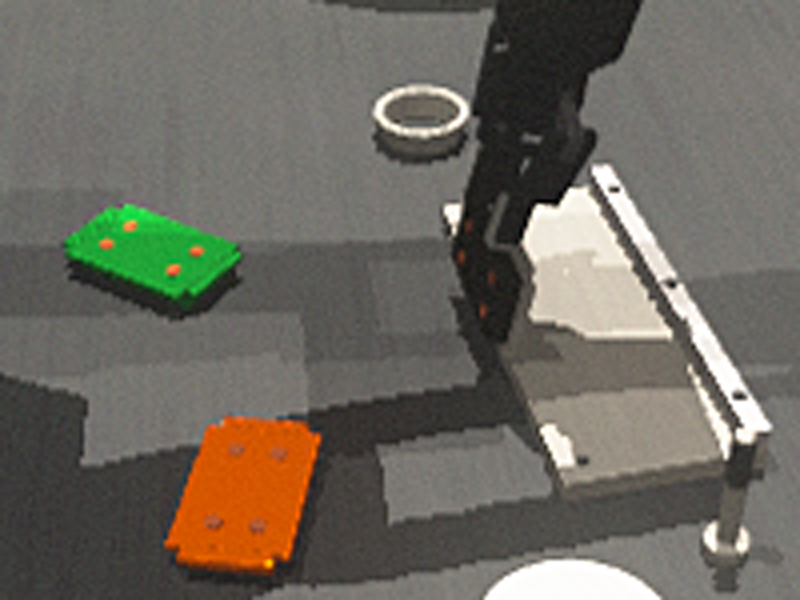

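move_arm:
  targets:
    - {"slide": [-0.23, -0.08, 0], "angular": [0, 0, 0], "fingers": 0.5}
    - {"slide": [-0.47, -0.12, 0], "angular": [0, 0, 0], "fingers": 0.5}
    - {"slide": [-0.71, -0.15, 0], "angular": [0, 0, 0], "fingers": 0.5}
    - {"slide": [-0.95, -0.17, 0], "angular": [0, 0, 0], "fingers": 0.5}

```text
clock: 11.23
ee_pos: [0.5818, 0.0861, 0.0869]
orientation: [-1.571, -0.295, -3.038]
ft_force: [-0.3, 0.1, -0.2]
width: 0.5
```

```bash
python3 - <<'E'
from h import *
setcmd([-.95,-.17,0],[0,0,0]); cs(); pic("p10",("side",))
E
```

```text
t 11.23 c [13.3 21.8 80.9] lean -16.9 F [-0.3  0.2 -0.2] | th 103.1 r 67.6 press -0.3 tang(up) -0.3 w 0.50
```

View pics/p10_side.png

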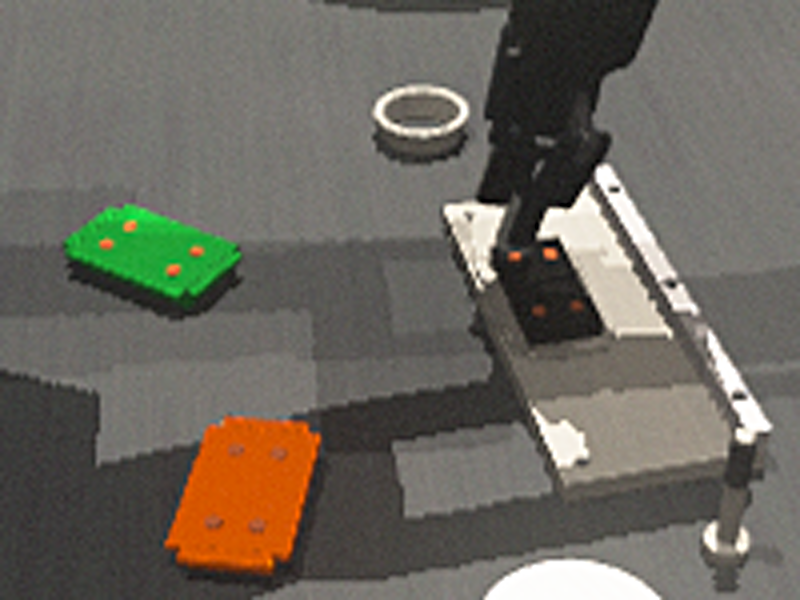

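The lining has fallen flat on the plate with its dark friction side up, centred near (550,290) in the side crop. I'll back off, lift, and measure it.

```bash
python3 - <<'E'
from h import *
row("a",*pose(-.035,.022,.085,-10)); row("b",*pose(-.07,.022,.06,0))
E
```

```text
a {"slide": [4.23, 0.53, 0.0], "angular": [0.0, 0.0, 0.12], "fingers": 0.5}
b {"slide": [7.02, 3.97, 0.0], "angular": [0.0, 0.0, 0.294], "fingers": 0.5}
```

move_arm:
  targets:
    - {"slide": [2.0, -0.3, 0], "angular": [0, 0, 0.06], "fingers": 0.5}
    - {"slide": [4.2, 0.5, 0], "angular": [0, 0, 0.12], "fingers": 0.5}
    - {"slide": [6.0, 2.0, 0], "angular": [0, 0, 0.22], "fingers": 0.5}
    - {"slide": [7.0, 4.0, 0], "angular": [0, 0, 0.294], "fingers": 0.5}
    - {"slide": [7.0, 4.0, 0], "angular": [0, 0, 0.294], "fingers": 0.5}
    - {"slide": [7.0, 4.0, 0], "angular": [0, 0, 0.294], "fingers": 0.5}

```text
clock: 11.78
ee_pos: [0.499, 0.0783, 0.0681]
orientation: [-1.572, -0.007, -3.039]
ft_force: [0.5, -0.2, 1.0]
width: 0.496
```

```bash
python3 - <<'E'
from h import *
setcmd([7,4,0],[0,0,.294]); cs(); pic("q1"); cs()
E
```

```text
t 11.78 c [-68.3  22.6  63.5] lean -0.4 F [ 0.4 -0.3  1. ] | th 36.2 r 82.1 press 0.2 tang(up) 1.0 w 0.50
t 11.88 c [-62.1  21.5  65.6] lean 0.1 F [0.4 0.6 1.3] | th 40.1 r 78.6 press 0.5 tang(up) 1.2 w 0.50
```

View pics/q1_side.png

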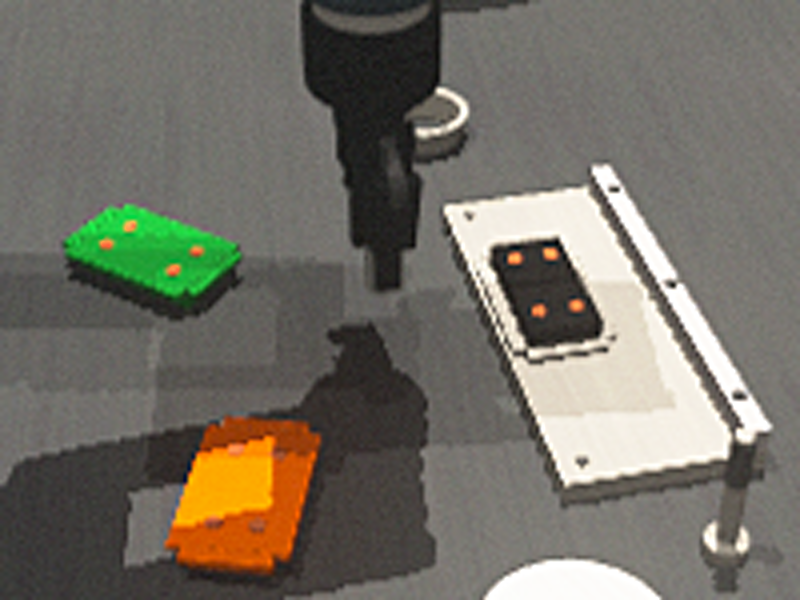

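View pics/q1_top.png

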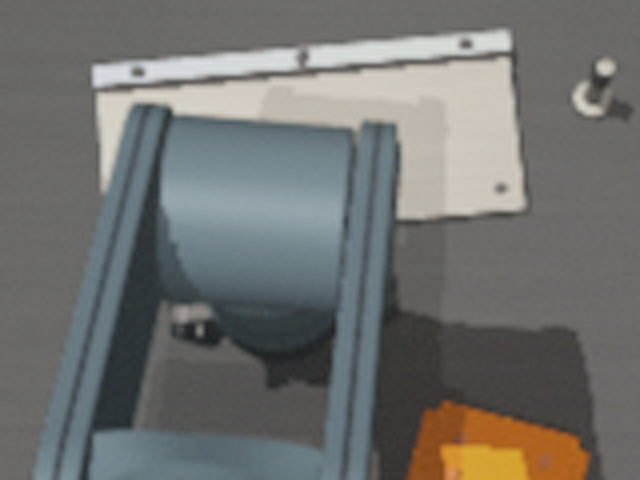

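```bash
python3 - <<'E'
from h import *
q=onz("side",np.array([(492,246),(558,238),(605,333),(526,348)])/4+[140,110],.032)
p=np.array([toplate(x) for x in q]);print((p*1e3).round(1),p.mean(0)*1e3)
row("a",*pose(-.03,.024,.06,0)); row("b",*pose(-.016,.024,.0235,0)); row("c",*pose(-.003,.024,.0235,0));row("d",*pose(.03,.024,.0235,0))
E
```

```text
[[ 14.6  63.   32. ]
 [ 58.8  61.9  32. ]
 [ 57.1 -39.1  32. ]
 [  7.  -42.   32. ]] [34.37854161 10.93504223 32.        ]
a {"slide": [-3.99, -0.03, -0.2], "angular": [0.0, 0.0, 0.0], "fingers": 0.5}
b {"slide": [-5.39, 3.62, -0.2], "angular": [0.0, 0.0, 0.0], "fingers": 0.5}
c {"slide": [-6.69, 3.62, -0.2], "angular": [0.0, 0.0, 0.0], "fingers": 0.5}
d {"slide": [-9.99, 3.62, -0.2], "angular": [0.0, 0.0, 0.0], "fingers": 0.5}
```

```bash
python3 - <<'E'
from h import *
q=onz("top",np.array([(228,348),(372,337),(222,250),(361,238)])/4+[160,140],.017)
for x in q: print((toplate(x)*1e3).round(1))
q=onz("side",np.array([(515,258),(551,254),(540,310),(576,305)])/4+[140,110],.032)
p=np.array([toplate(x) for x in q]);print((p*1e3).round(1),p.mean(0)*1e3)
row("a",*pose(-.03,.016,.06,0)); row("b",*pose(-.016,.016,.0235,0)); row("c",*pose(-.003,.016,.0235,0));row("d",*pose(.03,.016,.0235,0))
E
```

```text
[-76.8  63.2  17. ]
[-78.  -31.6  17. ]
[-11.2  62.4  17. ]
[-11.2 -30.1  17. ]
[[25.5 46.9 32. ]
 [49.2 45.8 32. ]
 [25.6 -8.7 32. ]
 [48.5 -8.9 32. ]] [37.18021781 18.77852362 32.        ]
a {"slide": [-3.99, -0.03, 0.6], "angular": [0.0, 0.0, 0.0], "fingers": 0.5}
b {"slide": [-5.39, 3.62, 0.6], "angular": [0.0, 0.0, 0.0], "fingers": 0.5}
c {"slide": [-6.69, 3.62, 0.6], "angular": [0.0, 0.0, 0.0], "fingers": 0.5}
d {"slide": [-9.99, 3.62, 0.6], "angular": [0.0, 0.0, 0.0], "fingers": 0.5}
```

The rivets put the lining at px≈37, py≈17 mm, square to the plate. I'll descend behind the block.

move_arm:
  targets:
    - {"slide": [-2.5, 0, 0.3], "angular": [0, 0, 0], "fingers": 0.5}
    - {"slide": [-4.0, 0, 0.5], "angular": [0, 0, 0], "fingers": 0.5}
    - {"slide": [-5.0, 1.5, 0.5], "angular": [0, 0, 0], "fingers": 0.5}
    - {"slide": [-5.2, 2.8, 0.5], "angular": [0, 0, 0], "fingers": 0.5}
    - {"slide": [-5.4, 3.6, 0.5], "angular": [0, 0, 0], "fingers": 0.5}
    - {"slide": [-5.4, 3.6, 0.5], "angular": [0, 0, 0], "fingers": 0.5}
    - {"slide": [-5.4, 3.6, 0.5], "angular": [0, 0, 0], "fingers": 0.5}

```text
clock: 12.47
ee_pos: [0.5583, 0.0787, 0.0329]
orientation: [-1.571, -0.002, -3.038]
ft_force: [0.2, -0.2, 0.3]
width: 0.505
```

```bash
python3 - <<'E'
from h import *
setcmd([-5.4,3.6,.5],[0,0,0]); sv(); pic("q2",("side",))
E
```

```text
t 12.47 vertex [-4.3 16.8 23.3] lean -0.1 F [ 0.2 -0.2  0.3] w 0.51
```

View pics/q2_side.png

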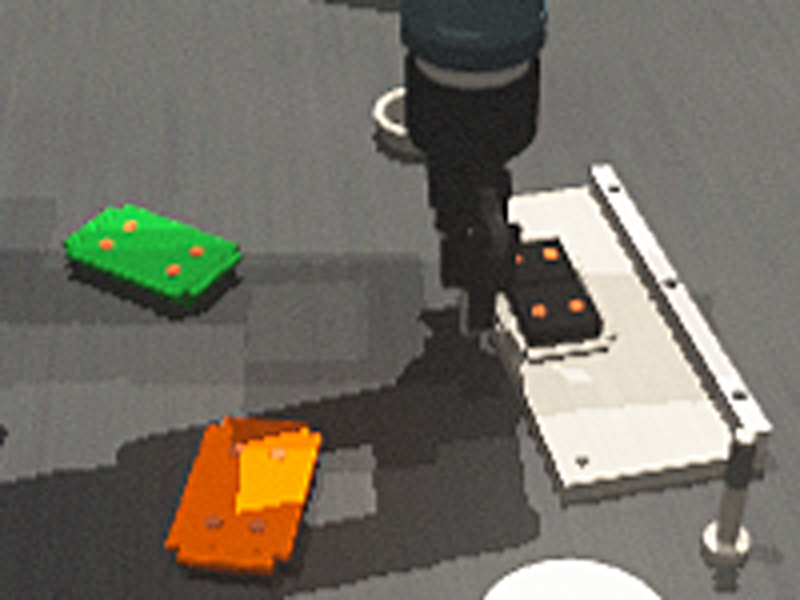

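Fingertips are at (480,325), behind the block. Pushing along the plate now.

move_arm:
  targets:
    - {"slide": [-0.5, 0, 0], "angular": [0, 0, 0], "fingers": 0.5}
    - {"slide": [-1.0, 0, 0], "angular": [0, 0, 0], "fingers": 0.5}
    - {"slide": [-1.4, 0, 0], "angular": [0, 0, 0], "fingers": 0.5}
    - {"slide": [-1.8, 0, 0], "angular": [0, 0, 0], "fingers": 0.5}
    - {"slide": [-2.2, 0, 0], "angular": [0, 0, 0], "fingers": 0.5}
    - {"slide": [-2.6, 0, 0], "angular": [0, 0, 0], "fingers": 0.5}
    - {"slide": [-3.0, 0, 0], "angular": [0, 0, 0], "fingers": 0.5}
    - {"slide": [-3.4, 0, 0], "angular": [0, 0, 0], "fingers": 0.5}
    - {"slide": [-3.8, 0, 0], "angular": [0, 0, 0], "fingers": 0.5}
    - {"slide": [-4.2, 0, 0], "angular": [0, 0, 0], "fingers": 0.5}
    - {"slide": [-4.5, 0, 0], "angular": [0, 0, 0], "fingers": 0.5}
    - {"slide": [-4.5, 0, 0], "angular": [0, 0, 0], "fingers": 0.5}

```text
clock: 13.52
ee_pos: [0.601, 0.0834, 0.033]
orientation: [-1.571, -0.004, -3.038]
ft_force: [-5.0, -1.0, 4.5]
width: 0.496
```

```bash
python3 - <<'E'
from h import *
setcmd([-4.5,0,0],[0,0,0]); sv(); pic("q3",("side",))
E
```

```text
t 13.52 vertex [38.7 17.1 23.5] lean -0.2 F [-5.1 -0.5  4.5] w 0.50
```

View pics/q3_side.png

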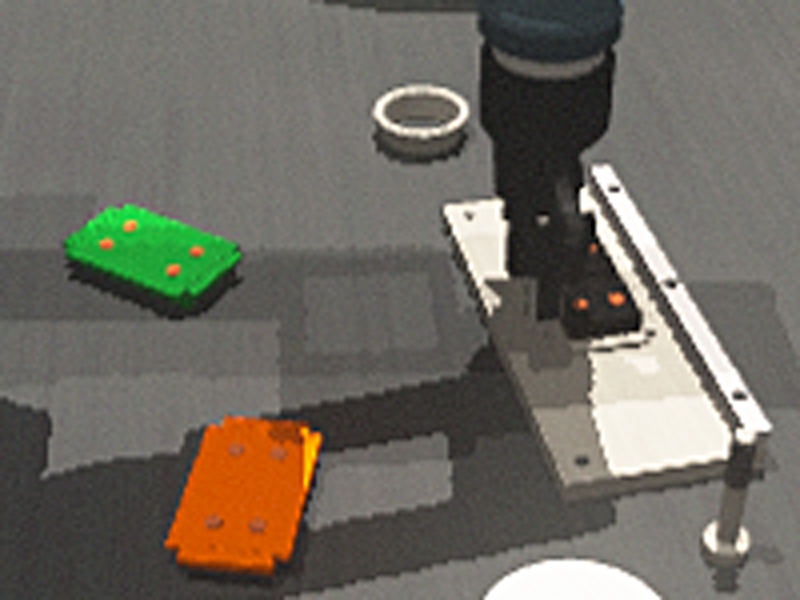

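move_arm:
  targets:
    - {"slide": [-0.3, 0, 0], "angular": [0, 0, 0], "fingers": 0.5}
    - {"slide": [-0.6, 0, 0], "angular": [0, 0, 0], "fingers": 0.5}
    - {"slide": [-0.9, 0, 0], "angular": [0, 0, 0], "fingers": 0.5}
    - {"slide": [-0.9, 0, 0], "angular": [0, 0, 0], "fingers": 0.5}

```text
clock: 13.9
ee_pos: [0.6104, 0.0843, 0.0329]
orientation: [-1.571, -0.003, -3.038]
ft_force: [-4.5, -0.3, 2.4]
width: 0.501
```

```bash
python3 - <<'E'
from h import *
setcmd([-.9,0,0],[0,0,0]); sv(); pic("q4",("side",))
E
```

```text
t 13.90 vertex [48.1 17.1 23.4] lean -0.2 F [-4.5  0.2  2.4] w 0.50
```

View pics/q4_side.png

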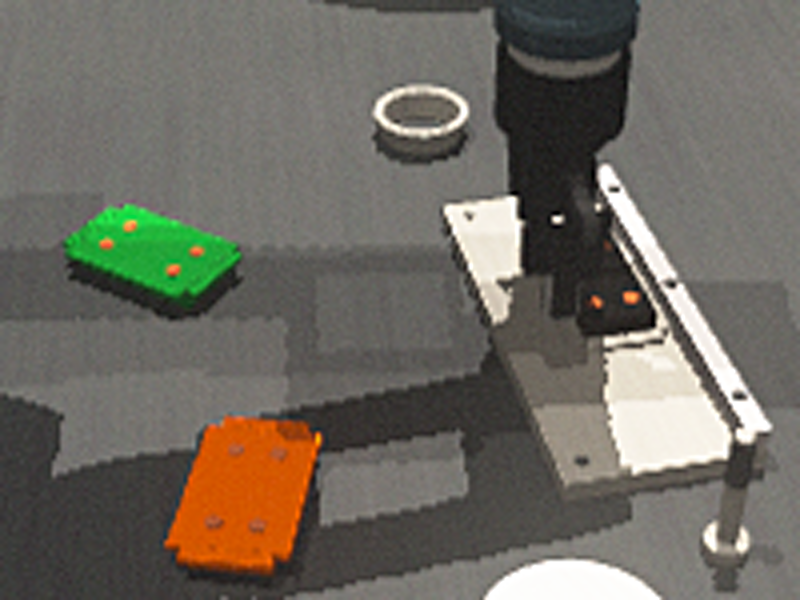

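move_arm:
  targets:
    - {"slide": [-0.15, 0, 0], "angular": [0, 0, 0], "fingers": 0.5}
    - {"slide": [-0.3, 0, 0], "angular": [0, 0, 0], "fingers": 0.5}
    - {"slide": [-0.3, 0, 0], "angular": [0, 0, 0], "fingers": 0.5}

```text
clock: 14.2
ee_pos: [0.6121, 0.0845, 0.0328]
orientation: [-1.571, -0.005, -3.038]
ft_force: [-8.5, -1.5, 5.8]
width: 0.502
```

```bash
python3 - <<'E'
from h import *
setcmd([-.3,0,0],[0,0,0]); sv()
E
```

```text
t 14.20 vertex [49.9 17.  23.2] lean -0.3 F [-8.6 -0.7  5.8] w 0.50
```

move_arm:
  targets:
    - {"slide": [-0.15, 0, 0], "angular": [0, 0, 0], "fingers": 0.5}
    - {"slide": [-0.3, 0, 0], "angular": [0, 0, 0], "fingers": 0.5}
    - {"slide": [-0.3, 0, 0], "angular": [0, 0, 0], "fingers": 0.5}
    - {"slide": [-0.3, 0, 0], "angular": [0, 0, 0], "fingers": 0.5}

```text
clock: 14.53
ee_pos: [0.6123, 0.0845, 0.0328]
orientation: [-1.571, -0.011, -3.038]
ft_force: [-16.6, -2.2, 12.3]
width: 0.501
```

```bash
python3 - <<'E'
from h import *
setcmd([-.3,0,0],[0,0,0]); sv(); pic("q5",("side",))
E
```

```text
t 14.53 vertex [50.  17.1 23.2] lean -0.6 F [-16.7  -0.5  12.3] w 0.50
```

View pics/q5_side.png

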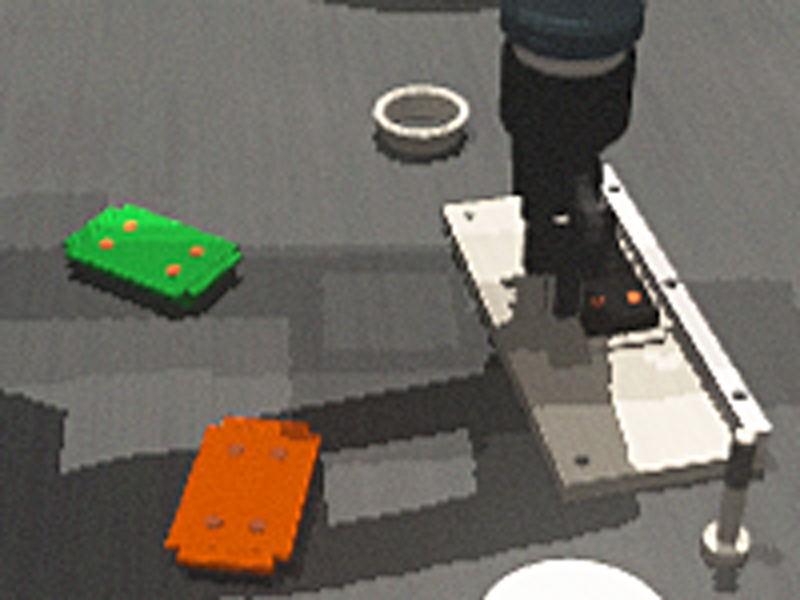

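It has stalled at 50.0 mm with the force rising to 17 N, so it's against the fence (block face expected at 50). I'll back off and move well clear, so both cameras can see it.

move_arm:
  targets:
    - {"slide": [0.5, 0, 0], "angular": [0, 0, 0], "fingers": 0.5}
    - {"slide": [1.5, 0, 0], "angular": [0, 0, 0], "fingers": 0.5}
    - {"slide": [3.5, -0.5, 0], "angular": [0, 0, 0], "fingers": 0.5}
    - {"slide": [6.5, -2, 0], "angular": [0, 0, 0], "fingers": 0.5}
    - {"slide": [10, -5, 0], "angular": [0, 0, 0], "fingers": 0.5}
    - {"slide": [13, -8, 0], "angular": [0, 0, 0], "fingers": 0.5}
    - {"slide": [16, -12, 0], "angular": [0, 0, 0], "fingers": 0.5}
    - {"slide": [18, -16, 3], "angular": [0, 0, 0], "fingers": 0.5}
    - {"slide": [19, -18, 7], "angular": [0, 0, 0], "fingers": 0.5}
    - {"slide": [20, -18, 11], "angular": [0, 0, 0], "fingers": 0.5}
    - {"slide": [20, -18, 15], "angular": [0, 0, 0], "fingers": 0.5}
    - {"slide": [20, -18, 18], "angular": [0, 0, 0], "fingers": 0.5}

```text
clock: 15.58
ee_pos: [0.4371, -0.1095, 0.2151]
orientation: [-1.568, 0.005, -3.037]
ft_force: [0.7, 0.6, -0.9]
width: 0.5
```

move_arm:
  targets:
    - {"slide": [0, 0, 4], "angular": [0, 0, 0], "fingers": 0.5}
    - {"slide": [0, 0, 8], "angular": [0, 0, 0], "fingers": 0.5}
    - {"slide": [0, 0, 12], "angular": [0, 0, 0], "fingers": 0.5}
    - {"slide": [0, 0, 16], "angular": [0, 0, 0], "fingers": 0.5}
    - {"slide": [0, 0, 16], "angular": [0, 0, 0], "fingers": 0.5}
    - {"slide": [0, 0, 16], "angular": [0, 0, 0], "fingers": 0.5}

```text
clock: 16.08
ee_pos: [0.4533, -0.2694, 0.2126]
orientation: [-1.57, 0.0, -3.042]
ft_force: [0.2, 0.4, -0.2]
width: 0.502
```

```bash
python3 - <<'E'
from h import *
sv(); pic("r1")
E
```

```text
t 16.08 vertex [-144.6 -318.6  203.1] lean 0.0 F [ 0.2  0.4 -0.2] w 0.50
```

View pics/r1_side.png

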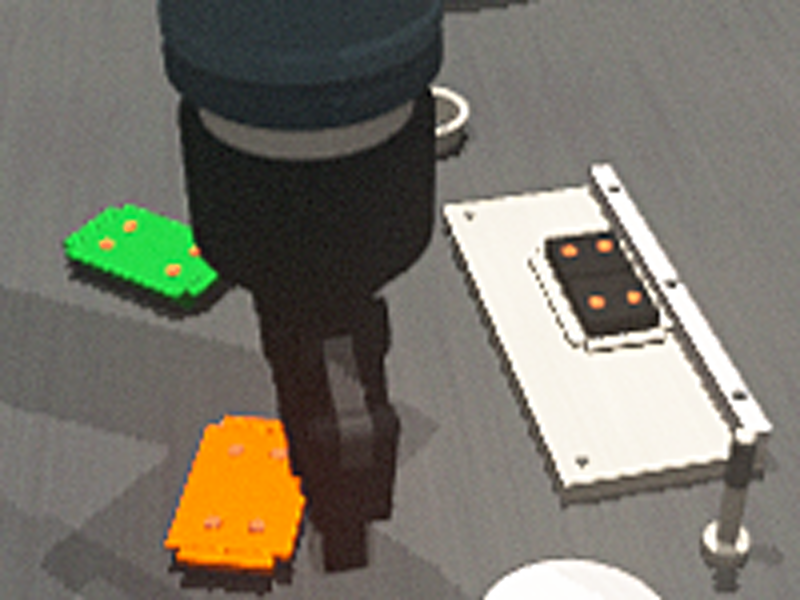

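View pics/r1_top.png

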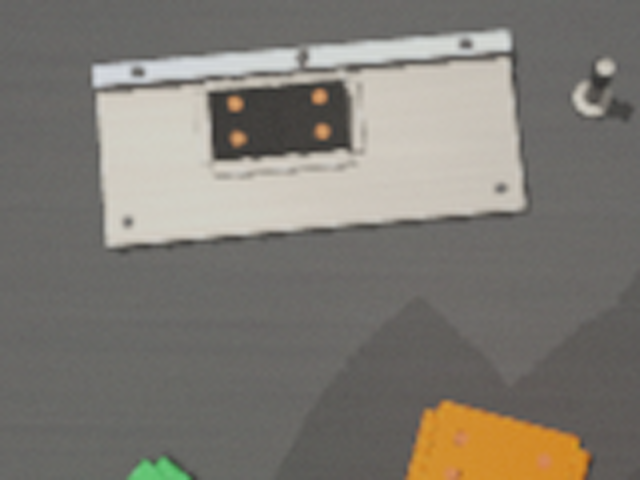

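```bash
python3 - <<'E'
from h import *
for n,pts,o in(("top",[(235,103),(320,97),(237,138),(322,131)],[160,140]),("side",[(569,250),(605,245),(597,301),(634,296)],[140,110])):
    q=onz(n,np.array(pts)/4+o,.032); p=np.array([toplate(x) for x in q])*1e3
    print(n,p.round(1).tolist(),p.mean(0).round(1)); 
# block dark region min-area rect, top
im=cv2.imread("pics/r1_top_full.png"); c=cv2.resize(im[150:185,205:255],None,fx=8,fy=8,interpolation=cv2.INTER_CUBIC)
m=(c.max(2)<90).astype(np.uint8); k,_=cv2.findContours(m,0,1); k=max(k,key=cv2.contourArea); r=cv2.boxPoints(cv2.minAreaRect(k))
b=np.array([toplate(x) for x in onz("top",(r+.5)/8-.5+[205,150],.032)])*1e3; print(b.round(1)); print(b.mean(0))
for i in range(4): d=b[(i+1)%4]-b[i]; print(np.linalg.norm(d).round(1),np.degrees(np.arctan2(d[1],d[0])).round(2))
E
```

```text
top [[84.5, 45.6, 32.0], [83.8, -11.0, 32.0], [60.5, 46.1, 32.0], [60.4, -10.4, 32.0]] [72.3 17.6 32. ]
side [[61.8, 47.4, 32.0], [86.1, 47.4, 32.0], [62.3, -8.0, 32.0], [86.3, -8.4, 32.0]] [74.1 19.6 32. ]
[[ 94.7  63.6  32. ]
 [ 94.8 -27.8  32. ]
 [ 47.6 -27.6  32. ]
 [ 47.7  63.1  32. ]]
[71.19804349 17.81625377 32.        ]
91.4 -89.92
47.2 179.76
90.8 89.99
47.0 0.57
```

```bash
python3 - <<'E'
import cv2
a=cv2.imread("pics/r1_side_full.png"); cv2.imwrite("pics/r1z.png",cv2.resize(a[150:205,260:325],None,fx=10,fy=10,interpolation=cv2.INTER_CUBIC))
a=cv2.imread("pics/r1_top_full.png"); cv2.imwrite("pics/r1zt.png",cv2.resize(a[145:190,195:270],None,fx=10,fy=10,interpolation=cv2.INTER_CUBIC))
E
```

```text
(no output)
```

View pics/r1zt.png

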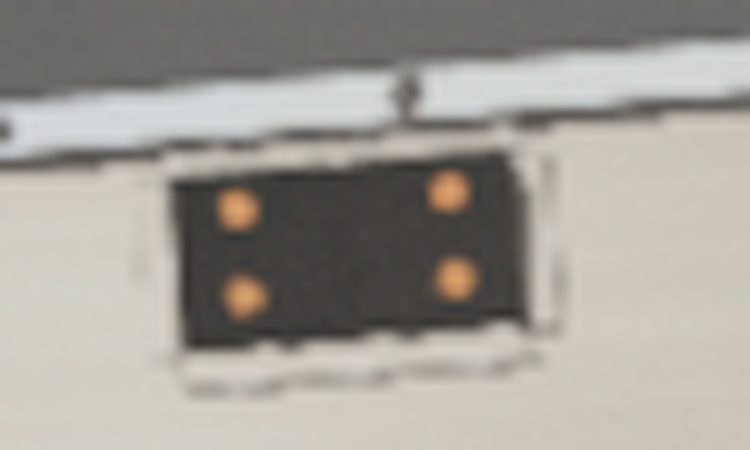

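View pics/r1z.png

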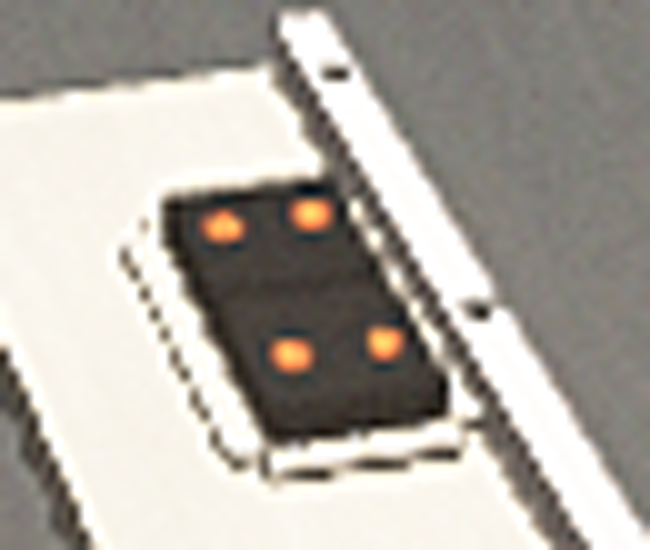

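View pics/r1_side_full.png

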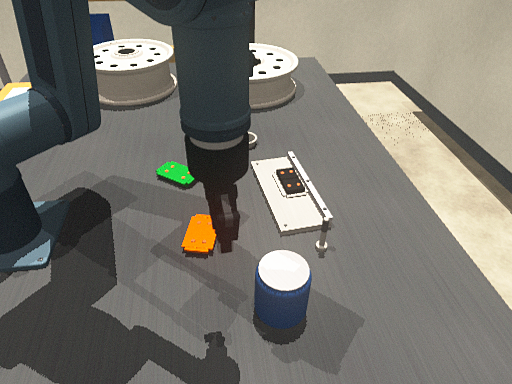

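The lining's centre is about 73 mm from the edge, where contact with the fence needs 73, and it's square within about 0.5°. The bystanders haven't moved. Handing in.

```bash
python3 -c "
from rig import *
print(finish_job(), get_state()['clock'])"
```

```text
the job is handed in; nothing more can be done
the job is handed in; nothing more can be done
```

The lining now lies friction side up on the inspection plate, with its long edge against the fence. I pushed it up to the plate's near edge with the fingertips, tipped it over that edge, then slid it along the plate. It was never gripped or lifted. I handed in at about 16 s of the 64 s allowed.

**Final checks**
- **Fence contact:** the push stalled with the fingers at 50.0 mm from the near edge, where the block face should be, and the force rose to about 17 N. The lining's centre measures 72.3 mm (top camera) and 74.1 mm (side camera) from the near edge, against 73 mm expected. An outline fit of the dark block gave 71.2 mm. All three agree within about 2 mm, roughly the camera accuracy.
- **Squareness:** the lining is within about 0.5° of the fence.
- **Other objects:** the tie bolt, tin and both look-alikes look unmoved. The bearing was partly hidden behind the arm in the last side picture and outside the last top crop. It was in place in the picture taken while the lining was against the fence.

**Didn't go to plan**
- My first attempt to tip the lining failed: the fingertips slid over the top of its edge. I backed off, pressed again lower and steeper, and it tipped over cleanly.
- The press while tipping peaked at about 16 N, above the suggested 5 to 10 N but well under the force limits.

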